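# Load the mortar for a toffee-pecan topping and press it with the pestle

### The job

Get the topping started: tip the pecans out of the measuring cup into the marble mortar and stand the cup back upright on its grey mat, and put every toffee from the white tray into the mortar too (cup or toffees first, as you like). When all of that is done, dip the thick end of the pestle into the middle of the mortar, down to about half its depth or deeper among the nuts and toffees (nudge them aside if they have heaped up), for a moment, lift it out again and stand it back upright, thick end down, in the middle of its own grey mat. All pecans and toffees must end up in the mortar, the mortar must stay standing, and the mug, the jars and the little bowl are to be left alone.

Things in the scene. Friction and masses are not known exactly. Their poses are not given: they have to be found in the camera images.
- mortar: Heavy round marble mortar, open at the top, loose on the table: 90 mm high, rim 138 mm across outside and 120 mm inside, narrowing to about 98 mm across inside at the bottom, floor 12 mm thick. Origin: centre of its underside; z up.
- cup: Aluminium measuring cup on its grey mat, holding the pecans: 55 mm high, flared, 58 mm across at the foot, 80 mm at the rim, wall 3 mm, floor 4 mm, 250 g. One straight level handle, a round bar 14 mm thick, axis 45 mm above the underside, runs along the cup's -x from the wall to 147 mm from the cup's axis, roughly towards the robot. Origin: centre of the underside; z up.
- cup_grip (a point): Point on the handle's axis, 95 mm from the cup's axis along its -x and 45 mm above its underside: a good place to grip. Axes as the cup's.
- cup_rim (a point): Centre of the cup's mouth, 55 mm above its underside, on the cup's axis.
- cup_mat: Fixed square grey felt mat, 100 x 100 x 4 mm, on which the cup stands at the start. Origin: centre of the underside.
- pestle: Wooden pestle standing on its thick end on the other grey mat: 150 mm long, 200 g. The thick head is 36 mm across with a flat end and tapers off by 52 mm up; the rest is a round handle 22 mm across. Origin: centre of the flat lower end (the tip that is dipped); z runs along the pestle to the top of the handle.
- pestle_mat: Fixed square grey felt mat, 100 x 100 x 4 mm, on which the pestle stands at the start. Origin: centre of the underside.
- tray: Fixed white sweet tray, a plate 105 (x) x 155 (y) x 12 mm with 2 x 3 pockets 7 mm deep, at x = -23, 23 mm and y = -50, 0, 50 mm in its frame, each about 28.5 (x) x 20.5 (y) mm. Origin: centre of the underside; z up.
- toffee1: Dark toffee, a rounded block 26 (x) x 18 (y) x 18 (z) mm, 12 g. Starts in a pocket of the tray, its long x axis along the tray's x, standing 11 mm proud of the tray's top face. Origin: its centre. Three to six toffees are there; an absent one reads None.
- toffee2: Dark toffee, a rounded block 26 (x) x 18 (y) x 18 (z) mm, 12 g. Starts in a pocket of the tray, its long x axis along the tray's x, standing 11 mm proud of the tray's top face. Origin: its centre. Three to six toffees are there; an absent one reads None.
- toffee3: Dark toffee, a rounded block 26 (x) x 18 (y) x 18 (z) mm, 12 g. Starts in a pocket of the tray, its long x axis along the tray's x, standing 11 mm proud of the tray's top face. Origin: its centre. Three to six toffees are there; an absent one reads None.
- toffee4: Dark toffee, a rounded block 26 (x) x 18 (y) x 18 (z) mm, 12 g. Starts in a pocket of the tray, its long x axis along the tray's x, standing 11 mm proud of the tray's top face. Origin: its centre. Three to six toffees are there; an absent one reads None.
- toffee5: Dark toffee, a rounded block 26 (x) x 18 (y) x 18 (z) mm, 12 g. Starts in a pocket of the tray, its long x axis along the tray's x, standing 11 mm proud of the tray's top face. Origin: its centre. Three to six toffees are there; an absent one reads None.
- toffee6: Dark toffee, a rounded block 26 (x) x 18 (y) x 18 (z) mm, 12 g. Starts in a pocket of the tray, its long x axis along the tray's x, standing 11 mm proud of the tray's top face. Origin: its centre. Three to six toffees are there; an absent one reads None.
- pecan1: Brown pecan, a round-ended capsule 28 mm long (along its z) and 16 mm thick, 10 g. Starts in the cup. Origin: its centre.
- pecan2: Brown pecan, a round-ended capsule 28 mm long (along its z) and 16 mm thick, 10 g. Starts in the cup. Origin: its centre.
- pecan3: Brown pecan, a round-ended capsule 28 mm long (along its z) and 16 mm thick, 10 g. Starts in the cup. Origin: its centre.
- pecan4: Brown pecan, a round-ended capsule 28 mm long (along its z) and 16 mm thick, 10 g. Starts in the cup. Origin: its centre.
- pecan5: Brown pecan, a round-ended capsule 28 mm long (along its z) and 16 mm thick, 10 g. Starts in the cup. Origin: its centre.
- mug: White mug with a handle, 78 mm across, 88 mm high, a bystander to leave alone. Origin: centre of its underside.
- spice_jar: Amber jar, 44 mm across, 85 mm high, a bystander to leave alone. Origin: centre of its underside.
- ramekin: Small white bowl, 76 mm across, 40 mm high, a bystander to leave alone. Origin: centre of its underside.
- salt_jar: Small glass jar, 48 mm across, 60 mm high, a bystander to leave alone. Origin: centre of its underside.

How it is judged:
By the outcome, as a careful person would: the job done as asked, in the order asked, and still so for the second after the job is handed in, with the robot touching nothing.
Of toffee1, toffee2, toffee3, toffee4, toffee5, toffee6 only 3 to 6 are there at a start; the rules pass over those that are not, and their reading is None.
At some moment in a run one of mortar, toffee1, toffee2, toffee3, toffee4, toffee5, toffee6 may be knocked a few centimetres aside while the robot is not near it.
It also fails if it takes over 210 s, if anything falls off the work surface, if the arm or the gripper's body presses on something with over 40 N, if the wrist force passes 120 N, or if a joint passes its speed limit or range.

### The arm

A 6-joint arm with a two-finger parallel gripper is mounted at the origin on the work surface. World frame = base frame: x ahead of the robot, y to its left, z up, the work surface at z = 0. Lengths are in m, angles in rad, forces in N, time in s.
With the tool pointing down it reaches from about 0.35 to 0.775 m from the base axis. Payload 5.5 kg.
Tool frame: the origin (TCP) lies between the finger pads; the fingertips stand 8 mm ahead of it and the grasp point (between the pads) lies 11 mm behind it; z points along the fingers, y is the line along which they close (so a half turn about z gives the same grasp; the last joint's range is limited). The gripper opens to 85 mm and grips with 20 to 120 N. Pads are 22 mm wide; open, the fingers measure 114 mm over their backs; the gripper's body (76 mm by 85 mm) begins 54 mm behind the grasp point. The pads swing forward as they close: fully open they stand 13 mm farther back than shut.
Start: joints at [-0.14, 0.313, 0.046, 1.304, 0, 1.431], TCP at [0.575, -0, 0.214] pointing down, gripper open.
Joint ranges: [-2.76, 2.76], [-0.86, 1.69], [-1.03, 1.26], [-2.2, 2.34], [-1.47, 1.5], [-3.14, 3.14]. Speed limits (rad/s): [2.57, 2.57, 3.14, 3.14, 3.14, 3.14].

### API

Orientations are given as a unit quaternion [w, x, y, z].
In Python, from workcell import env gives the robot as it stands.
- The arm moves only by the tool move_arm, never from a script. Its argument "moves" is one flat list of numbers, 5 for each row, row after row: the shift along the world's x, y, z in m, then the turn about the world's z in rad, then the finger opening in m, from 0 to 0.0854. A call has 1 to 12 rows; each row is the pose to reach, as a shift and turn from the pose commanded when the call began; what a row does not reach only later rows make up. A row lasts 1/12 s, in which the tool goes at most 41.7 mm and 7.16 degrees, less where a joint would pass 70% of its speed; a pose out of reach is approached as far as the arm can. A call with a gripper value outside its range is refused whole. The fingers move at their own pace and stop on an object; "newtons" is the grip in N (left out, the last holds). Time passes only in rows, so rows that repeat a pose let the fingers close. It gives the time, the measured TCP pose, the force, the opening and the grip force at its end, in the units of the state.
- env.get_state(): the state, without advancing time (a new reading comes with each control period).
- env.read_camera(name): name is "scene" or "side" or "wrist"; returns a dict with "pixels" (420x560x3 uint8, red, green, blue), "camera_matrix" (3x3 intrinsics, pixels), "rvec" (rotation vector, rad) and "tvec" (3), from world to camera coordinates, as OpenCV has them. Camera axes: x right, y down, z forward; pixel columns grow to the right and rows downward; lengths in m; the calibration is good to about 2 mm. A picture is of the moment at which its call begins. There is no depth.
- env.hand_in(): hands the job in; it is judged then, once.
The state is a dict: "clock": time; "joint_pos": joint angles; "qvel": joint speeds; "tau": joint torques, N m; "tcp_pos": TCP position; "orientation": TCP orientation; "wrist_force": force on the tool from outside, world axes, zero at the start; "ft_torque": the same for the moment, N m; "finger_gap": finger opening in m; "grip_force": force on a finger pad.
Only numpy, scipy, OpenCV 4.12 (cv2) and the standard library are available. Lean on these libraries where they do the work, as an engineer would, in place of code of your own. Each camera call takes 0.05 s, during which the arm holds its last target. There are 200 camera calls.

## Working session

There is one attempt and no reset: what is moved stays moved. The work goes in short steps, Python scripts to look and compute and a tool call to move; the robot and the scene stay as the last step left them, time stands still between calls to the robot, and variables do not carry over. Pictures are saved under pics/ and viewed, at most 14 in all, crops included, and the job is handed in when it is done.

Besides the shell and the picture viewer there is one more tool, called after ">>>" as name(argument=value, ...) on one line, values as JSON. move_arm: Moves the arm, as the interface text tells. Its arguments: {"type":"object","properties":{"moves":{"type":"array"},"newtons":{"type":"number"}},"required":["moves"]}

```bash
mkdir -p pics; cat > h.py <<'E'
import numpy as np, cv2, json
from workcell import env
def cam(n):
    d=env.read_camera(n); d={k:np.array(v) for k,v in d.items()}
    d['R']=cv2.Rodrigues(d['rvec'].astype(float))[0]; d['C']=-d['R'].T@d['tvec'].ravel(); d['img']=cv2.cvtColor(d['pixels'].astype(np.uint8),cv2.COLOR_RGB2BGR); return d
def ray(d,uv,z):
    v=d['R'].T@np.linalg.solve(d['camera_matrix'],[uv[0],uv[1],1.]); s=(z-d['C'][2])/v[2]; return (d['C']+s*v)[:3]
def proj(d,P):
    return cv2.projectPoints(np.array(P,float).reshape(-1,3),d['rvec'].astype(float),d['tvec'].astype(float),d['camera_matrix'],None)[0].reshape(-1,2)
E
python3 - <<'E'
from h import *
for n in ('scene','side'):
    d=cam(n); cv2.imwrite(f'pics/{n}0.png',d['img']); print(n,d['C'].round(3))
print(env.get_state())
E
```

```text
scene [ 1.068 -0.629  0.867]
side [0.305 0.729 0.671]
{'clock': 0.1, 'joint_pos': array([-1.39572918e-01,  3.13915725e-01,  4.50602022e-02,  1.30363083e+00,
       -2.83300584e-05,  1.43114537e+00]), 'qvel': array([-0.00084283, -0.00298775,  0.00354896, -0.0011318 ,  0.00047999,
        0.00024682]), 'tau': array([ 3.58776997e-03, -4.81727242e+01,  2.99244744e+01,  1.27543980e-02,
       -1.12281841e-04,  1.60051752e-05]), 'tcp_pos': array([5.74485750e-01, 6.91112033e-05, 2.13390296e-01]), 'orientation': array([-6.66323910e-04,  7.07078929e-01,  7.07134127e-01, -5.19862852e-04]), 'wrist_force': array([0.11159638, 0.50315862, 0.05680767]), 'ft_torque': array([ 0.00395338, -0.01449147,  0.02560872]), 'grip_force': 0.0, 'finger_gap': 0.08527984939188754}
```

View pics/scene0.png

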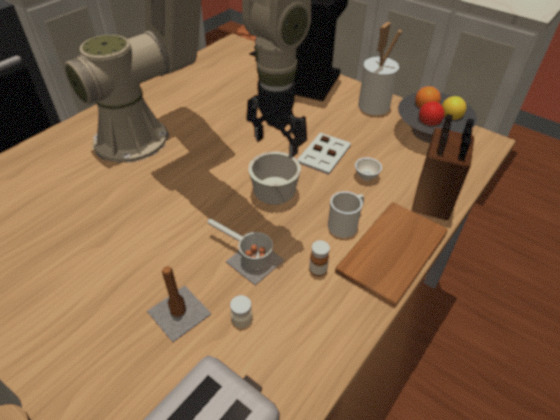

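View pics/side0.png

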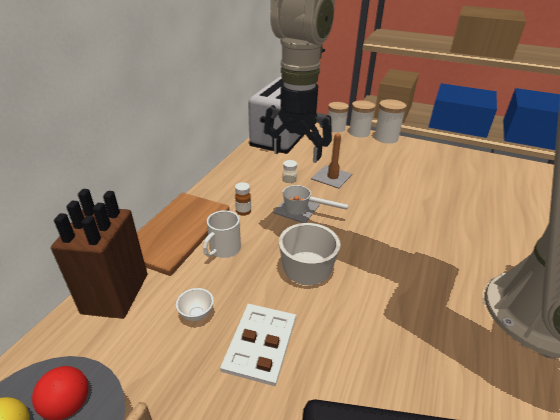

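```bash
python3 - <<'E'
from h import *
for n,roi in (('scene',(140,110,400,345)),('side',(170,120,360,390))):
    im=cv2.imread(f'pics/{n}0.png'); hsv=cv2.cvtColor(im,cv2.COLOR_BGR2HSV)
    m=((hsv[...,1]<70)).astype(np.uint8)*255
    x0,y0,x1,y1=roi; mm=np.zeros_like(m); mm[y0:y1,x0:x1]=m[y0:y1,x0:x1]
    mm=cv2.morphologyEx(mm,cv2.MORPH_OPEN,np.ones((2,2)))
    k,l,s,c=cv2.connectedComponentsWithStats(mm)
    for i in range(1,k):
        if s[i,4]>60: print(n,i,s[i],c[i].round(1),hsv[l==i].mean(0).round())
    vis=im.copy(); vis[mm>0]=(0,255,0)
    cr=np.hstack([im[y0:y1,x0:x1],vis[y0:y1,x0:x1]]); f=min(800/cr.shape[1],600/cr.shape[0]); cv2.imwrite(f'pics/c_{n}.png',cv2.resize(im[y0:y1,x0:x1],None,fx=min(800/(x1-x0),600/(y1-y0)),fy=min(800/(x1-x0),600/(y1-y0)),interpolation=cv2.INTER_CUBIC)); print(min(800/(x1-x0),600/(y1-y0)))
E
```

```text
scene 2 [365 111  22   5  80] [376.  112.4] [ 17.  60. 112.]
scene 4 [285 112  21  21 186] [295.5 122.6] [65. 49. 32.]
scene 17 [141 127  28  30 254] [155.9 143.3] [ 18.  63. 131.]
scene 23 [ 249  134  103   71 3392] [293.1 167.9] [ 22.  43. 136.]
scene 24 [356 158  27  23 463] [368.7 168.2] [ 20.  41. 159.]
scene 25 [ 330  192   34   46 1264] [345.5 213.6] [ 19.  46. 121.]
scene 26 [ 209  220   73   65 1722] [251.2 254.7] [ 17.  45. 120.]
scene 27 [313 241  18  18 253] [321.2 249.2] [ 26.  32. 172.]
scene 28 [312 265  15  10  92] [318.9 270.1] [ 17.  65. 112.]
scene 29 [ 149  287   62   55 1495] [180.  315.7] [ 16.  36. 133.]
scene 30 [231 296  21  28 466] [241.2 308.9] [ 25.  33. 165.]
2.5531914893617023
side 1 [ 171  121  190   82 6553] [237.9 143.8] [ 37.  24. 123.]
side 2 [284 161  14  23 290] [290.5 171.9] [ 22.  44. 169.]
side 3 [313 167  39  22 419] [331.9 178.2] [ 11.  29. 149.]
side 4 [236 183  15  13 155] [243.  188.8] [ 26.  33. 181.]
side 5 [ 275  186   74  100 4255] [307.4 239.1] [ 17.  32. 141.]
side 6 [237 203  15  10 129] [244.  207.6] [ 17.  50. 142.]
side 7 [ 204  211   38   48 1470] [223.7 235.1] [ 20.  33. 152.]
side 8 [177 289  38  33 975] [195.6 304.6] [ 30.  26. 193.]
side 9 [ 221  305   76   82 3576] [259.7 344.8] [ 39.  16. 210.]
2.2222222222222223
```

View pics/c_scene.png

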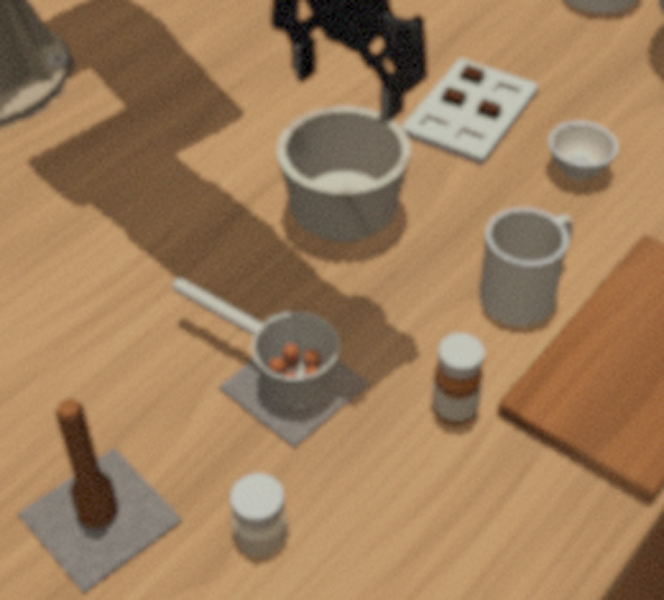

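View pics/c_side.png

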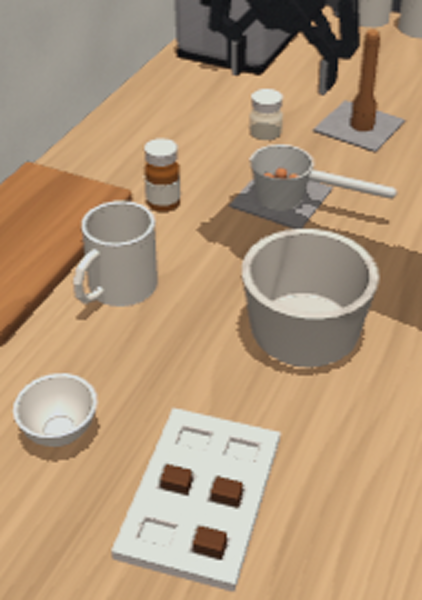

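```bash
cat > m.py <<'E'
from h import *
from scipy.optimize import least_squares
if __name__=='__main__':
    D={n:cam(n) for n in('scene','side')}
    def P(n,pts,z):
        f,o=((2.5532,(140,110)) if n=='scene' else (2.2222,(170,120)))
        return np.array([ray(D[n],((p[0]+.5)/f-.5+o[0],(p[1]+.5)/f-.5+o[1]),z)[:2] for p in pts])
    def circ(q,r): return least_squares(lambda c:np.hypot(*(q-c).T)-r,q.mean(0)).x
    a=P('scene',[(278,157),(410,158),(343,108)],.09);b=P('side',[(242,279),(379,281),(311,229)],.09)
    print('mortar',circ(a,.069),circ(b,.069))
    a=P('scene',[(252,349),(340,349),(296,313)],.059);b=P('side',[(250,162),(314,165),(284,145)],.059)
    print('cup',circ(a,.04),circ(b,.04))
    print('handle end',P('scene',[(176,284)],.049),P('side',[(395,192)],.049))
    print('cupmat',P('scene',[(221,388),(294,444),(366,387)],.004),P('side',[(231,203),(306,223),(330,187)],.004))
    a=P('scene',[(20,516),(86,587),(180,520),(113,451)],.004);b=P('side',[(314,129),(376,148),(406,121),(345,103)],.004)
    print('pmat',a,a.mean(0),b,b.mean(0))
    print('ptop',P('scene',[(70,407)],.154),P('side',[(371,33)],.154))
    a=P('scene',[(462,60),(537,88),(482,159),(405,130)],.012);b=P('side',[(173,408),(280,432),(234,575),(115,548)],.012)
    print('tray',a,a.mean(0),b,b.mean(0))
    print('toffee',P('scene',[(472,71),(455,95),(489,105)],.023),P('side',[(177,476),(227,488),(210,538)],.023))
E
python3 m.py
```

```text
mortar [0.50506205 0.0856271 ] [0.49968458 0.09025933]
cup [ 0.61672603 -0.12585611] [ 0.61243076 -0.12324882]
handle end [[ 0.47095128 -0.13151271]] [[ 0.46948954 -0.13546984]]
cupmat [[ 0.56356629 -0.17403342]
 [ 0.6577506  -0.18034026]
 [ 0.66926266 -0.08926846]] [[ 0.6652094  -0.08677978]
 [ 0.56412411 -0.08800507]
 [ 0.56203352 -0.17296955]]
pmat [[ 0.52220347 -0.38109766]
 [ 0.61524567 -0.39222549]
 [ 0.63180335 -0.30000463]
 [ 0.53590408 -0.2857684 ]] [ 0.57628914 -0.33977404] [[ 0.62970153 -0.29901803]
 [ 0.53405927 -0.28865651]
 [ 0.51484017 -0.37717315]
 [ 0.61238039 -0.38867797]] [ 0.57274534 -0.33838141]
ptop [[ 0.5734888  -0.33741517]] [[ 0.56971767 -0.32924421]]
tray [[0.45698694 0.38087368]
 [0.55899674 0.39059577]
 [0.57903652 0.24142567]
 [0.48147016 0.22864053]] [0.51912259 0.31038391] [[0.57724855 0.24428365]
 [0.47359129 0.2287043 ]
 [0.45502266 0.37550803]
 [0.55368887 0.3936455 ]] [0.51488784 0.31053537]
toffee [[0.48670787 0.35710572]
 [0.49710666 0.30592859]
 [0.5387435  0.31510028]] [[0.53509555 0.317892  ]
 [0.49041311 0.3111785 ]
 [0.48347456 0.36004032]]
```

>>> move_arm(moves=[-0.06,-0.131,-0.1,0.4,0.05,-0.06,-0.131,-0.1,0.4,0.05,-0.06,-0.131,-0.1,0.4,0.05,-0.06,-0.131,-0.1,1.633,0.05,-0.06,-0.131,-0.1,1.633,0.05,-0.06,-0.131,-0.1,1.633,0.05,-0.06,-0.131,-0.1,1.633,0.05,-0.06,-0.131,-0.1,1.633,0.05,-0.06,-0.131,-0.1,1.633,0.05,-0.06,-0.131,-0.1,1.633,0.05,-0.06,-0.131,-0.1,1.633,0.05,-0.06,-0.131,-0.1,1.633,0.05], newtons=60)

```text
clock: 1.2
tcp_pos: [0.5149, -0.131, 0.114]
orientation: [-0.0, 0.037, 0.999, 0.0]
wrist_force: [0.1, -0.6, 0.3]
finger_gap: 0.0502
grip_force: 0.0
```

>>> move_arm(moves=[0,0,0,0.136,0.05,0,0,0,0.136,0.05,0,0,-0.04,0.136,0.05,0,0,-0.075,0.136,0.05,0,0,-0.075,0.136,0.05,0,0,-0.075,0.136,0.05])

```text
clock: 1.7
tcp_pos: [0.5129, -0.1301, 0.0378]
orientation: [-0.002, -0.027, 1.0, 0.001]
wrist_force: [-0.0, 0.8, 0.5]
finger_gap: 0.0497
grip_force: 0.0
```

```bash
python3 - <<'E'
from h import *
d=cam('scene'); cv2.imwrite('pics/g1.png',cv2.resize(d['img'][180:300,180:300],None,fx=4,fy=4,interpolation=cv2.INTER_CUBIC))
d=cam('wrist'); cv2.imwrite('pics/w1.png',d['img'])
c=np.zeros((480,800,3),np.uint8); c[:,:480]=cv2.imread('pics/g1.png'); w=cv2.resize(d['img'],(320,240)); c[:240,480:]=w; cv2.imwrite('pics/v1.png',c)
s=env.get_state(); print(s['tcp_pos'],s['orientation'],s['joint_pos'],s['ft_torque'])
E
```

```text
[ 0.51596607 -0.13138967  0.04073127] [ 6.81619092e-04 -2.74129895e-02  9.99623926e-01 -2.63069790e-04] [-4.00225551e-01  3.48648935e-01 -3.53334476e-01  8.67354239e-01
  8.66119735e-05 -4.55058351e-01] [ 0.03176405  0.07491041 -0.063232  ]
```

View pics/v1.png

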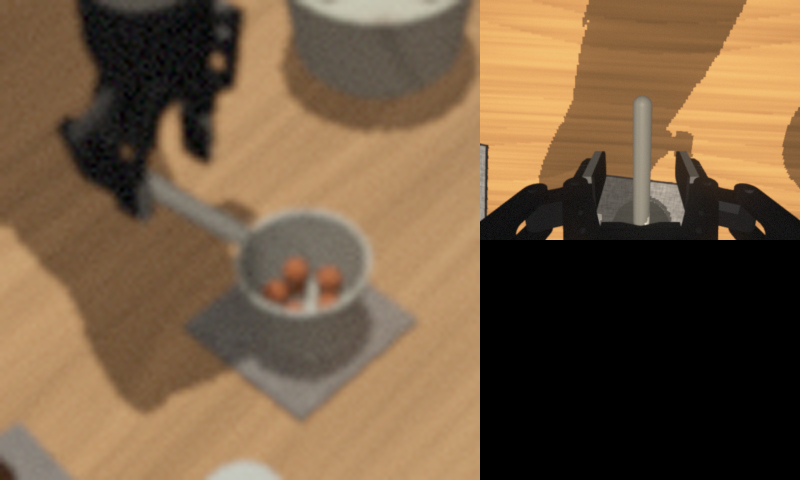

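>>> move_arm(moves=[0,0,0,0,0.0,0,0,0,0,0.0,0,0,0,0,0.0,0,0,0,0,0.0,0,0,0,0,0.0,0,0,0,0,0.0,0,0,0,0,0.0,0,0,0,0,0.0], newtons=110)

```text
clock: 2.47
tcp_pos: [0.515, -0.131, 0.0392]
orientation: [-0.0, -0.028, 1.0, 0.0]
wrist_force: [-0.9, -0.9, -0.3]
finger_gap: 0.0002
grip_force: 0.0
```

>>> move_arm(moves=[0,0,0.01,0,0.0,0,0,0.03,0,0.0,0,0,0.06,0,0.0,0,0,0.09,0,0.0,0,0,0.12,0,0.0,0,0,0.15,0,0.0,0,0,0.17,0,0.0,0,0,0.18,0,0.0,0,0,0.18,0,0.0,0,0,0.18,0,0.0])

```text
clock: 3.3
tcp_pos: [0.515, -0.131, 0.219]
orientation: [0.0, -0.028, 1.0, 0.0]
wrist_force: [0.0, -0.4, -0.7]
finger_gap: 0.0001
grip_force: 0.0
```

```bash
python3 - <<'E'
from h import *
a=cam('scene')['img']; b=cam('side')['img']
c=np.hstack([a[130:330,150:350],b[80:280,220:420]]); cv2.imwrite('pics/v2.png',cv2.resize(c,None,fx=2,fy=2))
s=env.get_state(); print(s['tcp_pos'],s['wrist_force'],s['ft_torque'],s['finger_gap'],s['grip_force'])
E
```

```text
[ 0.5141217  -0.13062631  0.21752264] [-0.86690949 -0.48568027 -0.03762434] [-0.00034266 -0.03573465  0.01215157] 6.241101957229064e-06 0.0
```

View pics/v2.png

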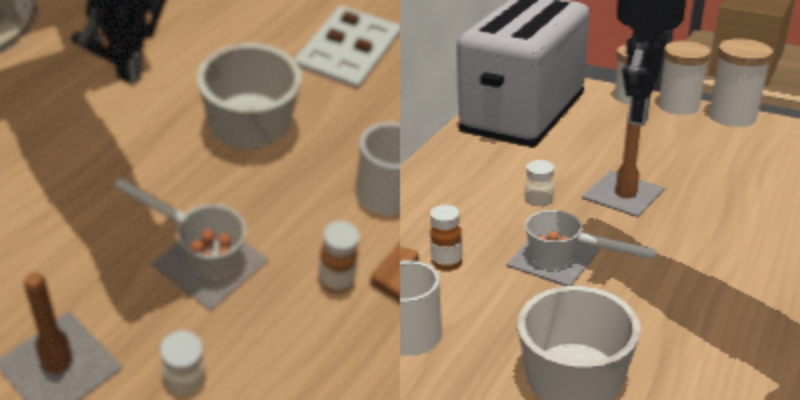

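```bash
python3 - <<'E'
from h import *
d=cam('scene'); print(proj(d,[(.515,-.156,.031),(.515,-.106,.031),(.515,-.131,.049),(.515,-.131,.0)]))
w=cam('wrist'); print('wristC',w['C'],w['R'][2], 'axis'); 
s=env.get_state(); t=s['tcp_pos']; print(t, proj(w,[t+[0,0,-.008],t+[0,0,.011],t+[0,.025,-.008],t+[0,-.025,-.008],t+[0,.025,.011]]), proj(w,[(.515,-.131,.049),(.47,-.134,.049)]))
cv2.imwrite('pics/w2.png',w['img'])
E
```

```text
[[215.54545169 240.16811607]
 [229.53518902 228.05634363]
 [222.02051478 229.10830874]
 [223.63926197 242.2599828 ]]
wristC [ 0.44382329 -0.13527117  0.37812573] [ 0.27776751  0.01687547 -0.96050009] axis
[ 0.51407606 -0.1306176   0.2174152 ] [[281.75600916 256.21597882]
 [281.93883048 273.06812775]
 [333.01674957 258.82085151]
 [230.25659121 253.59897747]
 [338.90983438 275.91979614]] [[280.52282705 187.95323399]
 [279.9275168  136.88003573]]
```

View pics/w2.png

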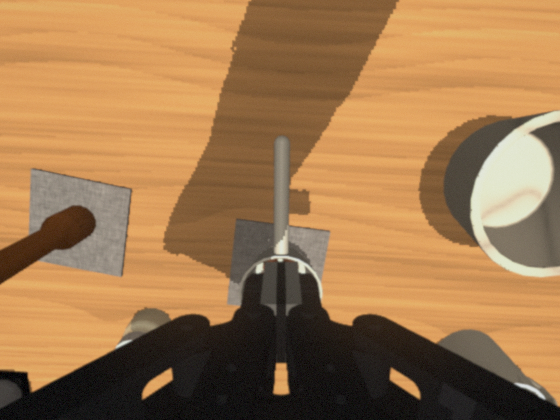

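```bash
python3 - <<'E'
from h import *
t=env.get_state()['tcp_pos']
for n in('scene','side'):
    d=cam(n); print(n,[ (k,proj(d,t+[0,0,k]).round(1)[0]) for k in(-.02,-.008,0,.01,.02,.03)])
    g=d['img']; x,y=proj(d,t)[0].astype(int); cv2.imwrite(f'pics/t_{n}.png',cv2.resize(g[y-40:y+30,x-35:x+35],None,fx=5,fy=5,interpolation=cv2.INTER_CUBIC)); print(x-35,y-40)
cv2.imwrite('pics/t.png',np.hstack([cv2.imread(f'pics/t_{n}.png') for n in('scene','side')]))
E
```

```text
scene [(-0.02, array([216.2, 183.3])), (-0.008, array([215.7, 179.1])), (0, array([215.4, 176.4])), (0.01, array([214.9, 172.8])), (0.02, array([214.5, 169.2])), (0.03, array([214. , 165.6]))]
180 136
side [(-0.02, array([336.7, 154.7])), (-0.008, array([337.2, 150.4])), (0, array([337.6, 147.5])), (0.01, array([338. , 143.8])), (0.02, array([338.4, 140.1])), (0.03, array([338.9, 136.4]))]
302 107
```

View pics/t.png

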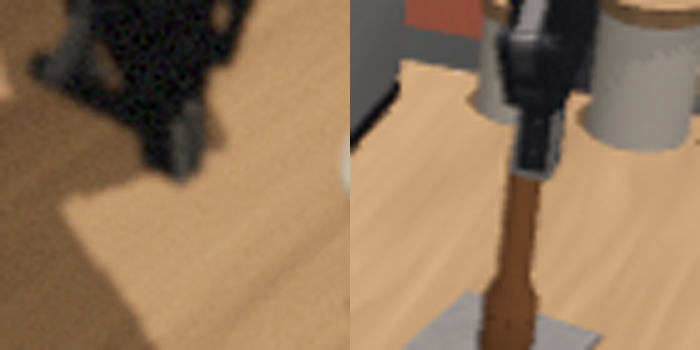

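>>> move_arm(moves=[-0.04,0,0,0,0.0,-0.08,0,0,0,0.0,-0.1,0,-0.03,0,0.0,-0.1,0,-0.07,0,0.0,-0.1,0,-0.11,0,0.0,-0.1,0,-0.15,0,0.0,-0.1,0,-0.18,0,0.0,-0.1,0,-0.2,0,0.0,-0.1,0,-0.205,0,0.0,-0.1,0,-0.205,0,0.0])

```text
clock: 4.43
tcp_pos: [0.4133, -0.1301, 0.0126]
orientation: [-0.002, -0.028, 1.0, 0.001]
wrist_force: [0.9, 0.7, -0.1]
finger_gap: 0.0001
grip_force: 0.0
```

>>> move_arm(moves=[0,0,-0.003,0,0,0,0,-0.006,0,0,0,0,-0.006,0,0])

```text
clock: 4.68
tcp_pos: [0.4161, -0.1315, 0.0091]
orientation: [0.001, -0.028, 1.0, -0.0]
wrist_force: [-0.5, 1.0, 0.1]
finger_gap: 0.0002
grip_force: 0.0
```

>>> move_arm(moves=[0,0,-0.003,0,0,0,0,-0.003,0,0])

```text
clock: 4.85
tcp_pos: [0.4155, -0.1312, 0.0056]
orientation: [0.001, -0.028, 1.0, -0.0]
wrist_force: [0.2, 0.1, -0.4]
finger_gap: 0.0001
grip_force: 0.0
```

>>> move_arm(moves=[0,0,-0.003,0,0,0,0,-0.003,0,0])

```text
clock: 5.02
tcp_pos: [0.415, -0.131, 0.0021]
orientation: [0.0, -0.028, 1.0, 0.0]
wrist_force: [-0.0, -0.3, 0.4]
finger_gap: -0.0005
grip_force: 0.0
```

>>> move_arm(moves=[0,0,-0.003,0,0,0,0,-0.003,0,0])

```text
clock: 5.18
tcp_pos: [0.4148, -0.1309, -0.0012]
orientation: [-0.0, -0.028, 1.0, 0.0]
wrist_force: [-0.6, -0.3, 1.4]
finger_gap: 0.0002
grip_force: 0.0
```

>>> move_arm(moves=[0,0,-0.003,0,0,0,0,-0.003,0,0])

```text
clock: 5.35
tcp_pos: [0.4148, -0.1309, -0.0042]
orientation: [-0.0, -0.028, 1.0, 0.0]
wrist_force: [0.7, -0.3, 0.1]
finger_gap: 0.0003
grip_force: 0.0
```

>>> move_arm(moves=[0,0,-0.003,0,0,0,0,-0.003,0,0])

```text
clock: 5.52
tcp_pos: [0.4148, -0.1309, -0.0072]
orientation: [-0.0, -0.028, 1.0, 0.0]
wrist_force: [-0.3, 0.8, -0.1]
finger_gap: -0.0002
grip_force: 0.0
```

>>> move_arm(moves=[0,0,-0.003,0,0,0,0,-0.003,0,0])

```text
clock: 5.68
tcp_pos: [0.4148, -0.1309, -0.0102]
orientation: [-0.0, -0.028, 1.0, 0.0]
wrist_force: [-0.2, -0.2, -0.7]
finger_gap: -0.0002
grip_force: 0.0
```

>>> move_arm(moves=[0,0,-0.002,0,0,0,0,-0.002,0,0])

```text
clock: 5.85
tcp_pos: [0.4149, -0.1309, -0.0121]
orientation: [-0.0, -0.028, 1.0, 0.0]
wrist_force: [0.0, -0.2, 0.4]
finger_gap: -0.0
grip_force: 0.0
```

>>> move_arm(moves=[0,0,-0.002,0,0,0,0,-0.002,0,0])

```text
clock: 6.02
tcp_pos: [0.4149, -0.1309, -0.014]
orientation: [-0.0, -0.028, 1.0, 0.0]
wrist_force: [0.1, 0.2, -0.5]
finger_gap: -0.0
grip_force: 0.0
```

>>> move_arm(moves=[0,0,-0.002,0,0,0,0,-0.002,0,0])

```text
clock: 6.18
tcp_pos: [0.4149, -0.1309, -0.016]
orientation: [-0.0, -0.028, 1.0, 0.0]
wrist_force: [-0.2, -0.5, 0.1]
finger_gap: 0.0
grip_force: 0.0
```

>>> move_arm(moves=[0,0,-0.002,0,0,0,0,-0.002,0,0])

```text
clock: 6.35
tcp_pos: [0.4152, -0.1311, -0.0171]
orientation: [0.0, -0.028, 1.0, -0.0]
wrist_force: [-2.8, 1.2, 10.4]
finger_gap: -0.0002
grip_force: 5.0
```

```bash
python3 - <<'E'
from h import *
t=env.get_state()['tcp_pos']; L=[]
for n in('scene','side'):
    d=cam(n); x,y=proj(d,t)[0].astype(int); print(n,proj(d,t),proj(d,t+[0,0,.02]))
    L.append(cv2.resize(d['img'][y-50:y+20,x-35:x+35],None,fx=5,fy=5,interpolation=cv2.INTER_CUBIC)); print(x-35,y-50)
cv2.imwrite('pics/t2.png',np.hstack(L))
E
```

```text
scene [[195.86189579 228.37495317]] [[194.9008703  223.17912021]]
160 178
side [[363.36296363 231.34039245]] [[364.42081315 225.66242773]]
328 181
```

View pics/t2.png

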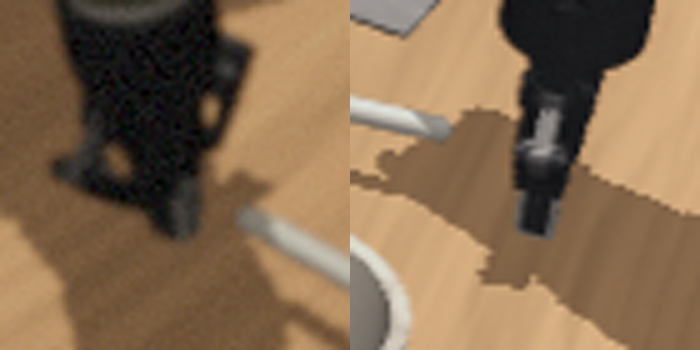

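>>> move_arm(moves=[0,0,0.03,0,0.0,0,0,0.065,0,0.05,0,0,0.1,0,0.05,0.04,0,0.1,0,0.05,0.08,0,0.1,0,0.05,0.1,0,0.1,0,0.05,0.1,0,0.07,0,0.05,0.1,0,0.04,0,0.05,0.1,0,0.031,0,0.05,0.1,0,0.031,0,0.05,0.1,0,0.031,0,0.0,0.1,0,0.031,0,0.0])

```text
clock: 7.45
tcp_pos: [0.5158, -0.1314, 0.0146]
orientation: [0.001, -0.028, 1.0, -0.0]
wrist_force: [0.6, 0.1, -0.2]
finger_gap: 0.0268
grip_force: 0.0
```

>>> move_arm(moves=[0,0,0,0,0.0,0,0,0,0,0.0,0,0,0,0,0.0,0,0,0,0,0.0,0,0,0,0,0.0])

```text
clock: 7.87
tcp_pos: [0.5154, -0.1312, 0.014]
orientation: [0.001, -0.028, 1.0, -0.0]
wrist_force: [-1.9, -0.1, 5.1]
finger_gap: 0.0109
grip_force: 108.1
```

>>> move_arm(moves=[0,0,0,0,0.04,0,0,0,0,0.04,0,0,0,0,0.04,0,0,-0.012,0,0.04,0,0,-0.012,0,0.04,0,0,-0.012,0,0.0,0,0,-0.012,0,0.0,0,0,-0.012,0,0.0,0,0,-0.012,0,0.0,0,0,-0.012,0,0.0], newtons=60)

```text
clock: 8.7
tcp_pos: [0.515, -0.131, 0.0014]
orientation: [-0.0, -0.028, 1.0, 0.0]
wrist_force: [-0.6, -0.4, -0.8]
finger_gap: 0.0122
grip_force: 58.3
```

```bash
python3 - <<'E'
from h import *
L=[]
for n,p in(('scene',(240,230)),('side',(310,190))):
    d=cam(n); x,y=p
    L.append(cv2.resize(d['img'][y-50:y+50,x-50:x+50],None,fx=4,fy=4,interpolation=cv2.INTER_CUBIC))
cv2.imwrite('pics/t3.png',np.hstack(L)); s=env.get_state(); print(s['tcp_pos'],s['wrist_force'],s['ft_torque'],s['finger_gap'])
E
```

```text
[ 0.51495389 -0.13103643  0.00133744] [-1.30658131 -0.33959256  0.23945403] [ 0.02368355  0.18170747 -0.01677365] 0.012327467557813443
```

View pics/t3.png

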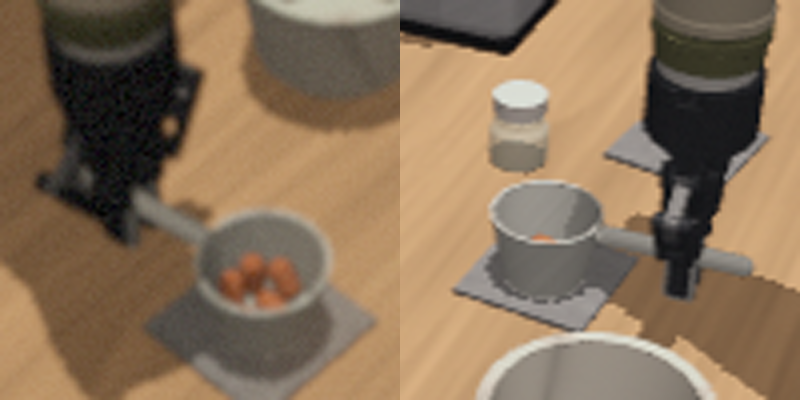

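>>> move_arm(moves=[0,0,0,0,0.03,0,0,0,0,0.03,0,0,0,0,0.03,0,0,0.011,0,0.03,0,0,0.011,0,0.03,0,0,0.011,0,0.0,0,0,0.011,0,0.0,0,0,0.011,0,0.0,0,0,0.011,0,0.0,0,0,0.011,0,0.0,0,0,0.011,0,0.0], newtons=110)

```text
clock: 9.72
tcp_pos: [0.5152, -0.1311, 0.0122]
orientation: [0.0, -0.028, 1.0, -0.0]
wrist_force: [-0.0, -0.3, 1.3]
finger_gap: 0.0107
grip_force: 107.3
```

>>> move_arm(moves=[0,0,0.01,0,0.0,0,0,0.02,0,0.0,0,0,0.03,0,0.0,0,0,0.03,0,0.0,0,0,0.03,0,0.0])

```text
clock: 10.13
tcp_pos: [0.5158, -0.1313, 0.0432]
orientation: [0.001, -0.028, 1.0, -0.0]
wrist_force: [0.5, 2.0, -1.1]
finger_gap: 0.0106
grip_force: 110.9
```

```bash
python3 - <<'E'
from h import *
L=[]
for n,p in(('scene',(240,230)),('side',(310,190))):
    d=cam(n); x,y=p
    L.append(cv2.resize(d['img'][y-50:y+50,x-50:x+50],None,fx=4,fy=4,interpolation=cv2.INTER_CUBIC))
cv2.imwrite('pics/t4.png',np.hstack(L)); s=env.get_state(); print(s['tcp_pos'],s['wrist_force'],s['ft_torque'],s['finger_gap'])
E
```

```text
[ 0.51481348 -0.13092707  0.04214344] [ 0.07408498  0.70177734 -1.56867804] [0.08664486 1.10289314 0.02845683] 0.010677571394387698
```

View pics/t4.png

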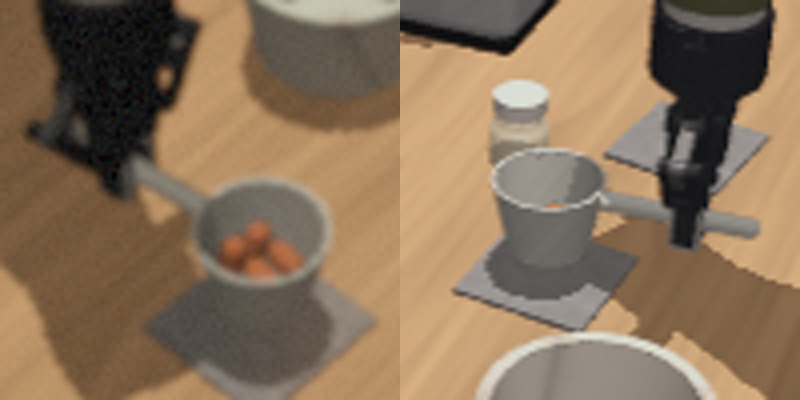

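>>> move_arm(moves=[0,0,0.02,0,0.0,0,0,0.045,0,0.0,0,0,0.07,0,0.0,-0.004,0.015,0.095,0,0.0,-0.012,0.04,0.12,0,0.0,-0.02,0.07,0.14,0,0.0,-0.03,0.1,0.15,0,0.0,-0.038,0.13,0.156,0,0.0,-0.046,0.16,0.156,0,0.0,-0.052,0.185,0.156,0,0.0,-0.057,0.205,0.156,0,0.0,-0.06,0.216,0.156,0,0.0])

```text
clock: 11.23
tcp_pos: [0.4536, 0.0871, 0.1978]
orientation: [-0.001, -0.029, 1.0, 0.0]
wrist_force: [2.5, -0.4, -6.6]
finger_gap: 0.0108
grip_force: 110.8
```

>>> move_arm(moves=[0,0,0,0,0,0,0,0,0,0], newtons=80)

```text
clock: 11.4
tcp_pos: [0.4548, 0.085, 0.1979]
orientation: [-0.0, -0.029, 1.0, -0.0]
wrist_force: [0.1, 0.2, -4.1]
finger_gap: 0.0108
grip_force: 111.5
```

```bash
cat > tq.py <<'E'
from h import *
s=[]
for i in range(2):
    a=cam('side'); t=env.get_state(); s.append(np.r_[t['wrist_force'],t['ft_torque']])
b=cam('scene')
print(np.mean(s,0).round(3),t['tcp_pos'].round(4),t['finger_gap'],t['grip_force'],t['clock'])
# gray handle/cup and pecan blobs
for n,d in(('scene',b),('side',a)):
    h=cv2.cvtColor(d['img'],cv2.COLOR_BGR2HSV)
    k=d['img'][...,2].astype(int)
    m=((h[...,0]<12)&(h[...,1]>110)&(k>90)).astype(np.uint8)
    x,y=proj(d,[.502,.088,.12])[0].astype(int); mm=np.zeros_like(m); mm[y-70:y+50,x-70:x+70]=m[y-70:y+50,x-70:x+70]
    c,l,st,ce=cv2.connectedComponentsWithStats(mm)
    print(n,[(ce[i].round(),st[i,4]) for i in range(1,c) if st[i,4]>8])
    cv2.imwrite(f'pics/last_{n}.png',d['img'])
E
python3 tq.py
```

```text
[-3.131  0.022 -0.552 -0.094  1.512 -0.006] [0.4553 0.0842 0.198 ] 0.010871598218006626 112.5185751914978 11.5
scene [(array([290., 134.]), np.int32(18))]
side []
```

```bash
cat > pitch.py <<'E'
from h import *
def pitch(show=True):
    d=cam('wrist'); s=env.get_state(); t=s['tcp_pos']; yaw=.062
    X=np.array([np.cos(yaw),np.sin(yaw),0]); Z=np.array([0,0,1.]); piv=t+.036*Z
    tab=[]
    for p in range(-10,131,10):
        a=np.radians(p); e=piv-.047*(np.cos(a)*X-np.sin(a)*Z); tab.append((p,*proj(d,e)[0].round(0)))
    h=cv2.cvtColor(d['img'],cv2.COLOR_BGR2HSV); m=((h[...,1]<75)&(h[...,2]>60)).astype(np.uint8)
    m=cv2.morphologyEx(m,cv2.MORPH_OPEN,np.ones((3,3)))
    px=proj(d,piv)[0]; x0=int(px[0])
    band=m[:, x0-12:x0+13].sum(1)
    rows=np.flatnonzero(band>8); runs=np.split(rows,np.flatnonzero(np.diff(rows)>2)+1)
    print('piv',px.round(),'runs',[(r[0],r[-1],int(band[r[0]+3:r[0]+5].mean()) if len(r)>5 else 0) for r in runs if len(r)>2])
    print([tuple(map(int,x)) for x in tab]); cv2.imwrite('pics/lastw.png',d['img'])
    print('grip',s['grip_force'],s['finger_gap'],s['wrist_force'].round(2),s['ft_torque'].round(2),s['clock'])
if __name__=='__main__': pitch()
E
python3 pitch.py
```

```text
piv [282. 302.] runs [(np.int64(174), np.int64(394), 25)]
[(-10, 281, 175), (0, 281, 178), (10, 281, 185), (20, 281, 197), (30, 281, 215), (40, 281, 239), (50, 282, 268), (60, 282, 301), (70, 282, 334), (80, 282, 367), (90, 283, 397), (100, 283, 420), (110, 283, 437), (120, 283, 448), (130, 283, 451)]
grip 111.44972205162048 0.01067958296488803 [ 1.66 -0.43 -3.92] [ 0.02  0.22 -0.02] 11.6
```

>>> move_arm(moves=[0,0,0,0,0,0,0,0,0,0,0,0,0,0,0], newtons=60)

```text
clock: 11.85
tcp_pos: [0.4552, 0.0845, 0.1982]
orientation: [-0.0, -0.027, 1.0, 0.0]
wrist_force: [-3.5, 0.7, 0.1]
finger_gap: 0.0108
grip_force: 112.5
```

```bash
python3 pitch.py
```

```text
piv [283. 302.] runs [(np.int64(174), np.int64(394), 25)]
[(-10, 282, 175), (0, 282, 178), (10, 282, 185), (20, 282, 197), (30, 282, 215), (40, 282, 239), (50, 282, 268), (60, 283, 301), (70, 283, 335), (80, 283, 367), (90, 283, 397), (100, 284, 420), (110, 284, 437), (120, 284, 448), (130, 284, 451)]
grip 112.07235217094421 0.010957315790170662 [-1.42  0.25 -2.19] [ 0.01  1.34 -0.04] 11.9
```

>>> move_arm(moves=[0,0,0,0,0.0125,0,0,0,0,0.0125,0,0,0,0,0.0125,0,0,0,0,0.0125], newtons=40)

```text
clock: 12.23
tcp_pos: [0.455, 0.085, 0.1982]
orientation: [0.0, -0.028, 1.0, 0.0]
wrist_force: [-0.1, -0.2, -4.0]
finger_gap: 0.0122
grip_force: 37.4
```

```bash
python3 pitch.py|grep -v '(0,'
```

```text
piv [282. 302.] runs [(np.int64(173), np.int64(394), 25)]
grip 37.36260116100311 0.012575365418324042 [ 0.56 -1.37 -4.47] [-0.01  0.27 -0.02] 12.2833
```

>>> move_arm(moves=[0,0,0,0,0.013,0,0,0,0,0.013,0,0,0,0,0.013,0,0,0,0,0.013], newtons=25)

```text
clock: 12.62
tcp_pos: [0.4545, 0.085, 0.198]
orientation: [-0.001, -0.028, 1.0, 0.0]
wrist_force: [-1.1, -0.0, -4.1]
finger_gap: 0.0131
grip_force: 26.9
```

```bash
python3 pitch.py|grep -v '(0,'
```

```text
piv [282. 302.] runs [(np.int64(175), np.int64(338), 25), (np.int64(377), np.int64(394), 25)]
grip 26.703002750873566 0.0134228896489715 [ 1.   -0.7  -2.56] [-0.01  0.04  0.03] 12.6667
```

>>> move_arm(moves=[0,0,0,0,0.0135,0,0,0,0,0.0135,0,0,0,0,0.0135], newtons=20)

```text
clock: 12.92
tcp_pos: [0.4552, 0.085, 0.1983]
orientation: [0.0, -0.028, 1.0, 0.0]
wrist_force: [0.4, -0.2, -3.4]
finger_gap: 0.0137
grip_force: 11.6
```

```bash
python3 pitch.py|grep -v '(0,'
```

```text
piv [282. 302.] runs [(np.int64(173), np.int64(339), 25), (np.int64(376), np.int64(394), 25)]
grip 11.615021824836731 0.013736023649733725 [-0.3  -0.23 -3.93] [-0.05  0.15 -0.03] 12.9667
```

>>> move_arm(moves=[0,0,0,0,0.0137,0,0,0,0,0.0137])

```text
clock: 13.13
tcp_pos: [0.4552, 0.085, 0.1983]
orientation: [0.0, -0.028, 1.0, 0.0]
wrist_force: [0.0, 1.0, -2.9]
finger_gap: 0.0133
grip_force: 6.5
```

```bash
python3 pitch.py|grep -v '(0,'
```

```text
piv [282. 302.] runs [(np.int64(174), np.int64(337), 25), (np.int64(376), np.int64(394), 25)]
grip 6.6616930067539215 0.013950818233310562 [ 0.04  0.38 -3.36] [-0.03  0.05 -0.  ] 13.1833
```

```bash
python3 tq.py; python3 - <<'E'
import cv2,numpy as np
w=cv2.resize(cv2.imread('pics/lastw.png'),(400,300)); s=cv2.imread('pics/last_side.png')[60:300,220:420]; b=cv2.imread('pics/last_scene.png')[80:220,180:380]
c=np.zeros((580,800,3),np.uint8); c[:300,:400]=w; c[:480,400:800]=cv2.resize(s,(400,480)); c[300:580,:400]=cv2.resize(b,(400,280)); cv2.imwrite('pics/v5.png',c)
E
```

```text
[-0.676  0.178 -3.004 -0.06   0.136 -0.013] [0.4549 0.085  0.1982] 0.013807924947825923 6.943797469139099 13.2833
scene [(array([266., 150.]), np.int32(30))]
side []
```

View pics/v5.png

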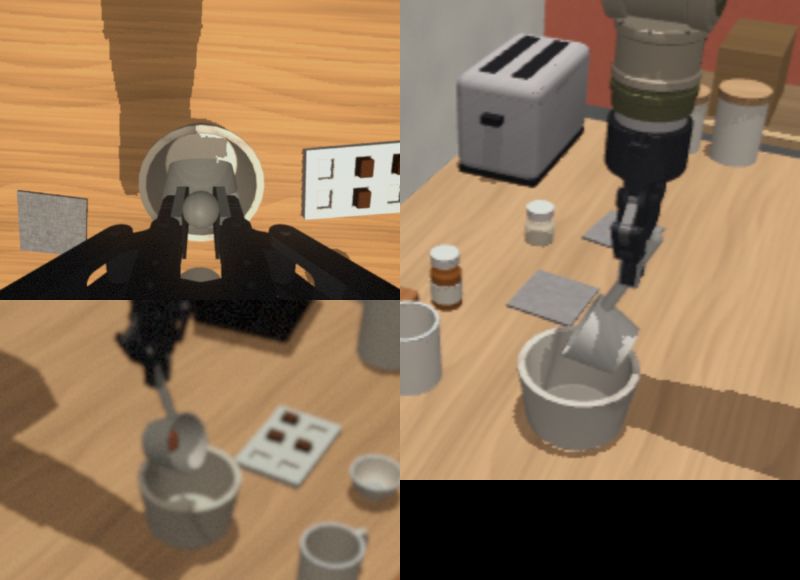

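>>> move_arm(moves=[0,0,0,0,0.013,0,0,-0.02,0,0.013,0,0,-0.045,0,0.013,0.02,0.001,-0.05,0,0.013,0.04,0.002,-0.053,0,0.013,0.055,0.003,-0.056,0,0.013,0.07,0.004,-0.066,0,0.013,0.085,0.005,-0.074,0,0.013,0.1,0.006,-0.078,0,0.013,0.1,0.006,-0.078,0,0.013], newtons=27)

```text
clock: 14.17
tcp_pos: [0.556, 0.0909, 0.1187]
orientation: [-0.001, -0.028, 1.0, 0.0]
wrist_force: [-0.8, -0.6, -4.7]
finger_gap: 0.0134
grip_force: 18.5
```

```bash
python3 pitch.py; python3 tq.py; python3 - <<'E'
import cv2,numpy as np
g=cv2.imread('pics/lastw.png'); gr=cv2.GaussianBlur(cv2.cvtColor(g,cv2.COLOR_BGR2GRAY),(5,5),1)
sub=gr[150:420,230:335]
c=cv2.HoughCircles(sub,cv2.HOUGH_GRADIENT,1,20,param1=60,param2=14,minRadius=16,maxRadius=45)
print(None if c is None else (c[0][:5]+[230,150,0]).round())
E
```

```text
piv [282. 300.] runs [(np.int64(0), np.int64(394), 25)]
[(-10, 282, 173), (0, 282, 175), (10, 282, 182), (20, 282, 194), (30, 282, 212), (40, 282, 236), (50, 282, 265), (60, 283, 298), (70, 283, 332), (80, 283, 365), (90, 283, 394), (100, 283, 418), (110, 283, 436), (120, 283, 446), (130, 283, 450)]
grip 18.54887366294861 0.013163787515554937 [ 0.41  0.51 -3.2 ] [-0.   -0.02  0.01] 14.2167
[-3.600e-02  1.500e-02 -2.701e+00  2.000e-03 -1.230e-01 -2.700e-02] [0.5547 0.091  0.1202] 0.013383558305264432 18.55782061815262 14.3167
scene []
side []
[[280. 372.  28.]
 [282. 302.  26.]]
```

>>> move_arm(moves=[0,0,0.012,0,0.013,-0.03,-0.002,0.012,0,0.013,-0.05,-0.003,0.006,0,0.013,-0.05,-0.003,-0.004,0,0.013,-0.05,-0.003,-0.006,0,0.013,-0.04,-0.002,-0.006,0,0.013,-0.03,-0.002,-0.005,0,0.013,-0.02,-0.001,-0.005,0,0.013,-0.01,0,-0.006,0,0.013,0,0,-0.008,0,0.013,0.005,0,-0.01,0,0.013,0.005,0,-0.01,0,0.013])

```text
clock: 15.37
tcp_pos: [0.5626, 0.0911, 0.1106]
orientation: [0.001, -0.028, 1.0, 0.0]
wrist_force: [-1.2, -0.0, 5.3]
finger_gap: 0.0135
grip_force: 17.8
```

```bash
cat > pp.py <<'E'
from pitch import *
pitch(); g=cv2.imread('pics/lastw.png'); gr=cv2.GaussianBlur(cv2.cvtColor(g,cv2.COLOR_BGR2GRAY),(5,5),1)
c=cv2.HoughCircles(gr[200:420,230:335],cv2.HOUGH_GRADIENT,1,20,param1=60,param2=14,minRadius=18,maxRadius=45)
print(None if c is None else (c[0][:5]+[230,200,0]).round())
E
python3 pp.py; python3 tq.py
```

```text
piv [282. 301.] runs [(np.int64(0), np.int64(394), 25)]
[(-10, 281, 174), (0, 281, 177), (10, 282, 184), (20, 282, 196), (30, 282, 215), (40, 282, 239), (50, 282, 268), (60, 282, 300), (70, 283, 334), (80, 283, 367), (90, 283, 396), (100, 283, 420), (110, 283, 437), (120, 283, 447), (130, 283, 451)]
grip 17.750921845436096 0.013375040582389499 [0.25 0.42 5.53] [0.02 0.16 0.03] 15.4167
[[284. 286.  41.]
 [280. 372.  28.]]
[ 0.38  -0.209  4.387  0.013  0.101 -0.033] [0.5616 0.091  0.1108] 0.013297363669737957 17.787125408649445 15.5167
scene []
side []
```

>>> move_arm(moves=[0,0,0.02,0,0.013,-0.02,0,0.04,0,0.013,-0.04,-0.002,0.055,0,0.013,-0.06,-0.003,0.055,0,0.013,-0.06,-0.003,0.055,0,0.013])

```text
clock: 15.98
tcp_pos: [0.4977, 0.088, 0.1658]
orientation: [-0.0, -0.028, 1.0, -0.0]
wrist_force: [0.1, -0.4, -2.4]
finger_gap: 0.013
grip_force: 19.9
```

```bash
python3 pp.py|grep grip; python3 tq.py; python3 - <<'E'
import cv2,numpy as np
w=cv2.resize(cv2.imread('pics/lastw.png'),(400,300)); s=cv2.imread('pics/last_side.png')[100:300,230:400]; b=cv2.imread('pics/last_scene.png')[100:212,200:360]
c=np.zeros((580,800,3),np.uint8); c[:300,:400]=w; c[:470,400:800]=cv2.resize(s,(400,470)); c[300:580,:400]=cv2.resize(b,(400,280)); cv2.imwrite('pics/v6.png',c)
E
```

```text
grip 19.858192205429077 0.013369440110338665 [ 0.37 -0.3  -2.31] [-0.01 -0.12  0.01] 16.0333
[-0.035 -0.379 -2.74   0.005 -0.086  0.004] [0.5002 0.088  0.1646] 0.01339993834768354 19.857687950134277 16.1333
scene []
side [(array([299., 254.]), np.int32(54)), (array([310., 259.]), np.int32(10))]
```

View pics/v6.png

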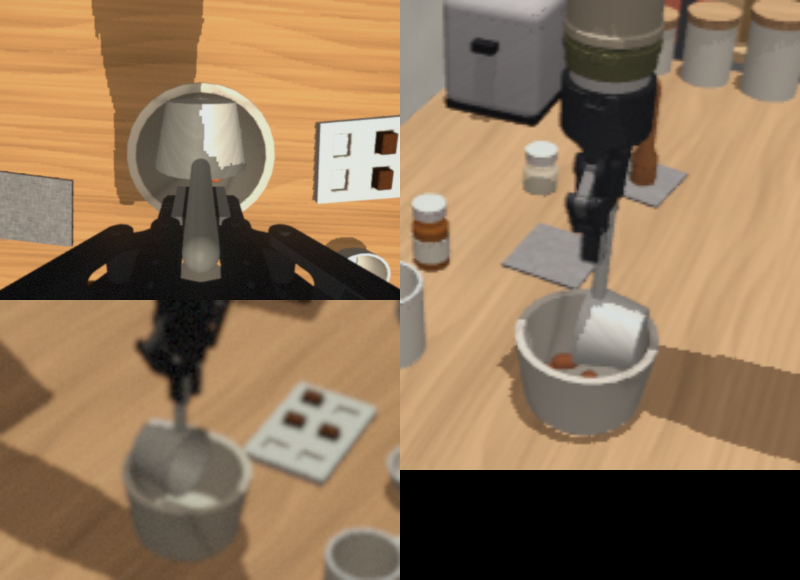

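>>> move_arm(moves=[0,0,-0.015,0,0.013,-0.02,-0.001,-0.015,0,0.013,-0.035,-0.002,-0.015,0,0.013,-0.05,-0.003,-0.015,0,0.013,-0.065,-0.004,-0.015,0,0.013,-0.075,-0.004,-0.015,0,0.013,-0.07,-0.004,0.0,0,0.013,-0.065,-0.004,0.03,0,0.013,-0.065,-0.004,0.06,0,0.013,-0.065,-0.004,0.06,0,0.013])

```text
clock: 17.02
tcp_pos: [0.4382, 0.084, 0.2298]
orientation: [0.003, -0.028, 1.0, -0.0]
wrist_force: [1.6, -0.7, -2.3]
finger_gap: 0.0134
grip_force: 16.7
```

```bash
cat > pecan.py <<'E'
from h import *
def blobs(d,P,r,lo=8):
    h=cv2.cvtColor(d['img'],cv2.COLOR_BGR2HSV); k=d['img'].astype(int)
    m=((h[...,0]<11)&(h[...,1]>105)&(k[...,2]>50)).astype(np.uint8)
    x,y=proj(d,P)[0].astype(int); mm=np.zeros_like(m); mm[y-r:y+r,x-r:x+r]=m[y-r:y+r,x-r:x+r]
    c,l,st,ce=cv2.connectedComponentsWithStats(mm)
    return [(tuple(map(int,ce[i])),int(st[i,4])) for i in range(1,c) if st[i,4]>lo]
E
python3 - <<'E'
from pecan import *
for n in('scene','side'):
    d=cam(n); cv2.imwrite(f'pics/l_{n}.png',d['img']); print(n,blobs(d,[.502,.088,.03],30))
w=cam('wrist'); g=w['img']; cv2.imwrite('pics/lastw.png',g)
h=cv2.cvtColor(g,cv2.COLOR_BGR2HSV); print('wrist col', [(r,*map(int,h[r,275:288].mean(0))) for r in range(170,420,12)])
s=[]
for i in range(6):
    cam('side'); t=env.get_state(); s.append(np.r_[t['wrist_force'],t['ft_torque']])
print(np.mean(s,0).round(3),t['grip_force'],t['tcp_pos'])
E
```

```text
scene []
side [((299, 253), 59)]
wrist col [(170, 14, 145, 215), (182, 14, 142, 126), (194, 19, 55, 155), (206, 18, 59, 147), (218, 18, 57, 146), (230, 17, 62, 139), (242, 20, 40, 118), (254, 21, 40, 116), (266, 20, 39, 137), (278, 20, 40, 138), (290, 20, 40, 115), (302, 20, 41, 97), (314, 20, 41, 97), (326, 19, 43, 102), (338, 41, 15, 220), (350, 15, 144, 214), (362, 14, 146, 203), (374, 19, 56, 105), (386, 18, 56, 106), (398, 30, 84, 25), (410, 64, 77, 23)]
[-0.033  0.102 -2.914 -0.006  0.112  0.006] 16.614252626895905 [0.43434868 0.08397439 0.22419801]
```

```bash
python3 - <<'E'
from pecan import *
th=np.linspace(0,2*np.pi,40)
for n,z,r,c in(('scene',.012,.047,(.502,.088)),('side',.012,.047,(.502,.088)),('wrist',.012,.047,(.502,.088)),('wrist',.2,.05,(.49,.087))):
    d=cam(n); h=cv2.cvtColor(d['img'],cv2.COLOR_BGR2HSV)
    p=proj(d,np.c_[c[0]+r*np.cos(th),c[1]+r*np.sin(th),0*th+z]); m=np.zeros(h.shape[:2],np.uint8); cv2.fillPoly(m,[p.astype(np.int32)],1)
    q=((h[...,1]>100)&(m>0)).astype(np.uint8); cc,l,st,ce=cv2.connectedComponentsWithStats(q)
    print(n,z,p.min(0).astype(int),p.max(0).astype(int),m.sum(),h[m>0].mean(0).astype(int),[(ce[i].astype(int).tolist(),int(st[i,4]),h[l==i].mean(0).astype(int).tolist()) for i in range(1,cc) if st[i,4]>5])
E
```

```text
scene 0.012 [256 177] [291 201] 672 [ 18  50 110] []
side 0.012 [286 252] [326 280] 928 [ 16  41 126] [([299, 254], 43, [9, 156, 123]), ([311, 258], 9, [10, 133, 129])]
wrist 0.012 [237 196] [325 280] 5882 [ 20  49 138] [([271, 236], 161, [10, 153, 110])]
wrist 0.2 [193 252] [369 405] 21288 [21 76 77] [([205, 316], 720, [15, 136, 127]), ([358, 313], 577, [15, 138, 164]), ([225, 300], 6, [12, 107, 35]), ([234, 303], 8, [14, 108, 32]), ([224, 308], 7, [13, 117, 36]), ([244, 311], 6, [18, 124, 30]), ([333, 318], 6, [16, 111, 36]), ([218, 322], 24, [14, 119, 33]), ([226, 319], 8, [12, 112, 32]), ([336, 322], 10, [17, 110, 31]), ([226, 324], 9, [32, 111, 31]), ([237, 325], 7, [17, 117, 29]), ([339, 327], 6, [14, 110, 31]), ([218, 330], 7, [12, 116, 32]), ([248, 329], 6, [20, 118, 27]), ([330, 330], 10, [19, 120, 30]), ([226, 334], 9, [15, 128, 27]), ([231, 331], 6, [16, 114, 28]), ([353, 336], 27, [17, 125, 31]), ([235, 335], 9, [11, 121, 28]), ([245, 336], 9, [11, 113, 30]), ([365, 337], 7, [16, 109, 33]), ([338, 340], 19, [14, 114, 29]), ([348, 340], 11, [13, 125, 28]), ([359, 339], 7, 
[... 1008 characters left out ...]
8, [16, 124, 22]), ([317, 374], 17, [36, 124, 26]), ([234, 374], 7, [40, 143, 21]), ([223, 376], 9, [56, 152, 17]), ([245, 375], 11, [45, 137, 23]), ([338, 376], 9, [36, 125, 21]), ([328, 379], 13, [17, 128, 23]), ([236, 379], 6, [16, 135, 24]), ([320, 383], 13, [40, 137, 23]), ([319, 390], 12, [29, 121, 22]), ([308, 392], 6, [40, 121, 24]), ([263, 394], 6, [34, 128, 24]), ([303, 395], 10, [29, 123, 26]), ([317, 396], 7, [17, 139, 22]), ([321, 395], 6, [44, 119, 21]), ([263, 399], 19, [17, 135, 22]), ([293, 399], 14, [38, 123, 24]), ([300, 399], 9, [20, 135, 23]), ([252, 399], 8, [34, 140, 23]), ([269, 401], 15, [24, 124, 23]), ([283, 398], 6, [15, 127, 25]), ([282, 402], 28, [19, 127, 22])]
```

```bash
python3 - <<'E'
from pecan import *
for n in('scene',):
    d=cam(n); h=cv2.cvtColor(d['img'],cv2.COLOR_BGR2HSV)
    x,y=proj(d,[.50,.087,.184])[0].astype(int); print(x,y)
    # compact hue/sat map
    for r in range(y-24,y+44,3): print(r,' '.join(('%3d'%h[r,c,1] if h[r,c,0]>=12 else '*%3d'%h[r,c,1]) for c in range(x-28,x+36,3)))
E
```

```text
273 138
114 114 119 118  95  29  94 118 108 116 116 114 116 117 114 114 118 116 119 113 115 114 114
117 122 121 114 115  51  43 110 113 116 117 117 118 112 112 113 112 116 115 121 112 116 117
120 112 117 117 116 100  35  76 118 118 121 116 114 116 118 116 113 117 112 113 116 112 117
123 115 116 116 115 117  75  38 100  91  69  93 112 110 116 109 114 118 110 117 113 113 118
126 119 112 114 117 118 117  41  35  50  29  39  65 102 115 117 116 111 112 112 116 116 113
129 116 116 113 115 119 104  41  40  34  30  40  35  66 107 112 117 112 114 113 119 118 119
132 114 113 115 119  94  39  33  29  37  34  34  39  36  82 117 113 116 114 114 120 118 120
135 115 120 118  95  36  35  38  35  37  44  38  38  38  45 111 117 113 115 113 117 120 116
138 115 120 114  49  40  37  39  30  37  37  36  37  36  34 101 116 118 120 117 112 119 115
141 114 115 111  35  37  43  36  41  35  37  35  34  33  32  94 116 114 115 115 115 117 119
144 117 119 117  58  29  38  38  40  35  36  35  31  32  32  97 114 111 116 117 117 113 100
147 113 113 118  88  39  37  33  38  31  38  29  32  31  39 111 117 114 119 115 
[... 324 characters left out ...]
  48  56  57  49  55  53  56  49  40  54  18  17  20  20
162 113 109  71  57  52  46  54  49  50  50  53  51  55  55  53  53  51  37  39  27  19  19
165 115 106  56  54  44  46  56  50  51  57  47  59  58  51  55  54  48  42  47 104  84  41
168 111  96  50  48  57  57  56  52  54  53  51  55  56  53  58  59  55  48  38 109 118 118
171 111 105  53  52  53  50  50  50  52  59  53  50  47  53  54  51  50  46  49 116 118 116
174 114 116  56  48  46  52  52  48  51  57  49  48  51  51  49  61  51  45  74 115 114 115
177 118 114  69  50  60  43  53  49  51  34  31  31  43  48  48  45  38  41 114 114 119 116
180 115 119 101  47  51  49  54  47  46  29  28  28  28  33  38  33  39  69 114 114 113 113
```

>>> move_arm(moves=[0,0,0,0,0.012,0.0,0,0,0,0.012,0.01,-0.012,0,0,0.012,0.03,-0.035,0,0,0.012,0.05,-0.06,0,0,0.012,0.07,-0.085,0,0,0.012,0.095,-0.11,0,0,0.012,0.12,-0.135,0,0,0.012,0.14,-0.16,0,0,0.012,0.16,-0.185,0,0,0.012,0.175,-0.205,0,0,0.012,0.181,-0.213,0,0,0.012], newtons=60)

```text
clock: 18.72
tcp_pos: [0.6179, -0.1323, 0.2241]
orientation: [0.0, -0.027, 1.0, -0.0]
wrist_force: [-0.2, 0.2, -3.6]
finger_gap: 0.0129
grip_force: 35.9
```

```bash
cat > mort.py <<'E'
from pecan import *
def mortar(c=(.502,.088)):
    th=np.linspace(0,2*np.pi,40)
    for n in('scene','side'):
        d=cam(n); h=cv2.cvtColor(d['img'],cv2.COLOR_BGR2HSV)
        p=proj(d,np.c_[c[0]+.06*np.cos(th),c[1]+.06*np.sin(th),0*th+.09]); m=np.zeros(h.shape[:2],np.uint8); cv2.fillPoly(m,[p.astype(np.int32)],1)
        q=((h[...,1]>90)&(m>0)).astype(np.uint8); cc,l,st,ce=cv2.connectedComponentsWithStats(q)
        print(n,[(ce[i].astype(int).tolist(),int(st[i,4]),h[l==i].mean(0).astype(int).tolist()) for i in range(1,cc) if st[i,4]>5])
        # refit mortar rim: low-sat component containing rim, extreme points
        g=((h[...,1]<75)&(h[...,2]>40)).astype(np.uint8); g=cv2.morphologyEx(g,cv2.MORPH_OPEN,np.ones((3,3))); cc,l,st,ce=cv2.connectedComponentsWithStats(g)
        pc=proj(d,[c[0],c[1],.09])[0].astype(int); lab=[l[y,x] for y in range(pc[1]-35,pc[1]+35) for x in range(pc[0]-40,pc[0]+40) if l[y,x]]
        if lab:
            i=np.bincount(lab).argmax(); x,y,w,hh,a=st[i]; mid=x+w/2
            rx=np.array([ray(d,u,.09)[:2] for u in[(x-.5,pc[1]),(x+w-.5,pc[1])]]); print('  comp',st[i],'expect l/r',proj(d,np.c_[c[0]+.069*np.cos(th),c[1]+.069*np.sin(th),0*th+.09]).min(0).round(),proj(d,np.c_[c[0]+.069*np.cos(th),c[1]+.069*np.sin(th),0*th+.09]).max(0).round())
if __name__=='__main__': mortar(); s=env.get_state(); print(s['tcp_pos'],s['grip_force'],s['clock'])
E
python3 mort.py
```

```text
scene []
  comp [ 250  133  100  109 4314] expect l/r [248. 151.] [300. 185.]
side [([299, 253], 66, [10, 147, 169]), ([311, 258], 8, [12, 124, 198])]
  comp [ 275  195   65   90 3694] expect l/r [278. 222.] [339. 263.]
[ 0.61675399 -0.13072876  0.22413698] 35.896650552749634 18.8167
```

>>> move_arm(moves=[0,0,-0.035,0,0.012,0,0,-0.075,0,0.012,0,0,-0.105,0,0.012,0,0,-0.116,0,0.0132,0,0,-0.12,0,0.0132,-0.018,-0.001,-0.129,0,0.0132,-0.033,-0.002,-0.135,0,0.0132,-0.05,-0.003,-0.144,0,0.0132,-0.063,-0.004,-0.154,0,0.0132], newtons=20)

```text
clock: 19.57
tcp_pos: [0.5549, -0.1334, 0.075]
orientation: [0.003, -0.028, 1.0, -0.001]
wrist_force: [0.4, 0.3, 0.1]
finger_gap: 0.0138
grip_force: 17.2
```

```bash
python3 pitch.py; python3 - <<'E'
from pecan import *
d=cam('side'); h=cv2.cvtColor(d['img'],cv2.COLOR_BGR2HSV); cv2.imwrite('pics/s7.png',d['img'])
E
```

```text
piv [284. 289.] runs [(np.int64(207), np.int64(395), 22)]
[(-10, 284, 163), (0, 284, 165), (10, 284, 171), (20, 284, 183), (30, 284, 200), (40, 284, 224), (50, 285, 252), (60, 285, 283), (70, 285, 317), (80, 285, 349), (90, 285, 378), (100, 285, 402), (110, 285, 419), (120, 285, 430), (130, 285, 434)]
grip 17.401596307754517 0.012910758465058585 [-5.22  0.33  1.23] [-0.13  0.63 -0.05] 19.6167
```

>>> move_arm(moves=[-0.014,-0.001,-0.014,0,0.0132,-0.024,-0.001,-0.027,0,0.0132,-0.032,-0.002,-0.041,0,0.0132,-0.04,-0.002,-0.056,0,0.0132,-0.04,-0.002,-0.058,0,0.0132,-0.04,-0.002,-0.058,0,0.0132])

```text
clock: 20.17
tcp_pos: [0.5136, -0.1352, 0.0148]
orientation: [0.0, -0.028, 1.0, -0.0]
wrist_force: [-3.3, -0.2, 2.4]
finger_gap: 0.0134
grip_force: 16.2
```

```bash
python3 pitch.py; cat > cup.py <<'E'
from pecan import *
def cupinfo():
    for n in('scene','side'):
        d=cam(n); h=cv2.cvtColor(d['img'],cv2.COLOR_BGR2HSV); cv2.imwrite(f'pics/cup_{n}.png',d['img'])
        # predicted extremes of rim at (.613,-.132), and mask extents in rows near rim
        th=np.linspace(0,2*np.pi,60); p=proj(d,np.c_[.613+.04*np.cos(th),-.13+.04*np.sin(th),0*th+.059]); 
        print(n,'rim exp',p.min(0).round(),p.max(0).round(),'pecan',blobs(d,[.613,-.13,.03],22))
cupinfo()
E
python3 cup.py
```

```text
piv [282. 304.] runs [(np.int64(179), np.int64(394), 23)]
[(-10, 281, 177), (0, 281, 180), (10, 281, 187), (20, 281, 199), (30, 281, 218), (40, 281, 242), (50, 281, 271), (60, 281, 304), (70, 281, 338), (80, 282, 370), (90, 282, 400), (100, 282, 423), (110, 282, 440), (120, 282, 450), (130, 282, 454)]
grip 16.14869713783264 0.01303006745048336 [-2.28  0.79  2.38] [0.09 0.57 0.05] 20.2167
scene rim exp [236. 233.] [271. 259.] pecan []
side rim exp [283. 184.] [312. 200.] pecan []
```

>>> move_arm(moves=[0,0,-0.003,0,0.0132,0,0,-0.004,0,0.0132,0,0,-0.004,0,0.0132,0,0,-0.003,0,0.03,0,0,-0.003,0,0.045,0,0,-0.003,0,0.045,0,0,-0.003,0,0.045,0,0,0.03,0,0.045,0,0,0.07,0,0.045,0,0,0.11,0,0.045,0,0,0.15,0,0.045,0,0,0.17,0,0.045])

```text
clock: 21.32
tcp_pos: [0.5149, -0.1357, 0.1883]
orientation: [0.003, -0.028, 1.0, -0.001]
wrist_force: [1.3, -0.3, 1.0]
finger_gap: 0.0451
grip_force: 0.0
```

```bash
python3 - <<'E'
from h import *
P=[]
for n in('scene','side'):
    d=cam(n); h=cv2.cvtColor(d['img'],cv2.COLOR_BGR2HSV); cv2.imwrite(f'pics/k_{n}.png',d['img'])
    f=cv2.imread(f'pics/{n}0.png')
    df=cv2.absdiff(d['img'],f).max(2); x,y=proj(d,[.59,-.13,.03])[0].astype(int)
    sub=df[y-45:y+45,x-60:x+60]; ys,xs=np.nonzero(sub>60); print(n,len(xs),xs.min()+x-60 if len(xs) else 0,xs.max()+x-60 if len(xs) else 0)
    m=(h[...,1]<75).astype(np.uint8); mm=np.zeros_like(m); mm[y-45:y+45,x-60:x+60]=m[y-45:y+45,x-60:x+60]; mm=cv2.morphologyEx(mm,cv2.MORPH_OPEN,np.ones((2,2)))
    c,l,s,ce=cv2.connectedComponentsWithStats(mm); print([s[i].tolist() for i in range(1,c) if s[i,4]>200])
E
```

```text
scene 4461 186 302
[[208, 222, 76, 64, 1871]]
side 2154 259 363
[[284, 161, 14, 23, 293], [313, 166, 40, 23, 426], [275, 185, 74, 63, 2523]]
```

>>> move_arm(moves=[0,0.04,0.02,0.088,0.045,0,0.08,0.05,0.088,0.045,0,0.12,0.05,0.088,0.045,0,0.16,0.05,0.088,0.045,0,0.2,0.05,0.088,0.045,0,0.24,0.05,0.088,0.045,0,0.28,0.05,0.088,0.045,0,0.32,0.05,0.088,0.045,0,0.336,0.05,0.088,0.045,0,0.336,0.05,0.088,0.045,0,0.336,0.05,0.088,0.045], newtons=50)

```text
clock: 22.33
tcp_pos: [0.5123, 0.2018, 0.2317]
orientation: [-0.001, -0.073, 0.997, -0.0]
wrist_force: [0.3, -0.1, 0.0]
finger_gap: 0.045
grip_force: 0.0
```

```bash
cat > top.py <<'E'
from pecan import *
d=cam('wrist'); cv2.imwrite('pics/top.png',d['img']); h=cv2.cvtColor(d['img'],cv2.COLOR_BGR2HSV)
s=env.get_state(); print(s['tcp_pos'].round(4),s['orientation'].round(3),s['clock'],d['C'].round(3))
m=((h[...,0]<12)&(h[...,1]>110)&(h[...,2]>25)).astype(np.uint8); m=cv2.morphologyEx(m,cv2.MORPH_OPEN,np.ones((3,3)))
c,l,st,ce=cv2.connectedComponentsWithStats(m)
for i in range(1,c):
    if st[i,4]<25: continue
    r=cv2.minAreaRect(np.argwhere(l==i)[:,::-1].astype(np.float32))
    print(ce[i].round(1),st[i,4],h[l==i].mean(0).astype(int),'z.02',ray(d,ce[i],.02)[:2].round(4),[round(float(v),1) for v in (*r[1],r[2])])
g=((h[...,1]<80)&(h[...,2]>60)).astype(np.uint8); c,l,st,ce=cv2.connectedComponentsWithStats(g)
for i in range(1,c):
    if st[i,4]>2500:
        cn=cv2.findContours((l==i).astype(np.uint8),0,2)[0][0]; r=cv2.minAreaRect(cn); hull=cv2.convexHull(cn)
        print('grey',st[i],'rect centre z.012',ray(d,r[0],.012)[:2].round(4),'ellipse',[np.round(v,1) for v in cv2.fitEllipse(hull)[:2]],'z.09',ray(d,cv2.fitEllipse(hull)[0],.09)[:2].round(4),[round(float(v),1) for v in (*r[1],r[2])])
E
python3 top.py
```

```text
[0.5125 0.2008 0.232 ] [-0.001 -0.072  0.997 -0.   ] 22.3833 [0.443 0.191 0.392]
[160.6 147.1] 300 [ 10 164 125] z.02 [0.4993 0.0795] [27.2, 13.9, 33.7]
[181.2 169.6] 285 [ 10 166 114] z.02 [0.5187 0.1011] [14.5, 24.3, 54.5]
[390.7 174. ] 308 [  9 124 105] z.02 [0.4924 0.3099] [22.0, 14.0, 90.0]
[439.9 169.2] 128 [ 10 156  96] z.02 [0.4805 0.3577] [12.0, 16.0, 90.0]
[140.2 176.1] 374 [ 10 177 179] z.02 [0.5312 0.0607] [26.8, 15.7, 63.4]
[437.4 182.2] 92 [ 10 150  96] z.02 [0.4937 0.3587] [10.0, 14.0, 90.0]
[172.7 191.1] 490 [ 10 170 118] z.02 [0.5419 0.0941] [17.0, 41.0, 90.0]
[387.  218.6] 259 [  9 120 105] z.02 [0.5389 0.3168] [19.0, 14.0, 90.0]
grey [   59    72   170   169 20473] rect centre z.012 [0.5114 0.0603] ellipse [array([143.4, 155.6]), array([161.1, 177.4])] z.09 [0.4974 0.087 ] [176.8, 159.8, 45.0]
grey [  310   143   158   100 13702] rect centre z.012 [0.5129 0.3147] ellipse [array([386.9, 193.2]), array([152.3, 180.5])] z.09 [0.4993 0.2881] [99.0, 157.0, 90.0]
```

>>> move_arm(moves=[0.01,0.04,0,0,0.04,0.018,0.08,-0.03,0,0.04,0.0255,0.116,-0.06,0,0.04,0.0255,0.116,-0.1,0,0.04,0.0255,0.116,-0.14,0,0.04,0.0255,0.116,-0.18,0,0.04,0.0255,0.116,-0.215,0,0.04,0.0255,0.116,-0.236,0,0.04,0.0255,0.116,-0.236,0,0.04,0.0255,0.116,-0.236,0,0.0,0.0255,0.116,-0.236,0,0.0,0.0255,0.116,-0.236,0,0.0], newtons=40)

```text
clock: 23.38
tcp_pos: [0.5391, 0.3157, -0.0027]
orientation: [0.0, -0.071, 0.997, 0.0]
wrist_force: [0.2, 0.4, -0.2]
finger_gap: 0.0166
grip_force: 40.9
```

>>> move_arm(moves=[0,0,0,0,0.0,0,0,0,0,0.0])

```text
clock: 23.55
tcp_pos: [0.5388, 0.3165, -0.0027]
orientation: [0.0, -0.072, 0.997, 0.0]
wrist_force: [0.4, -0.7, 0.2]
finger_gap: 0.0165
grip_force: 40.9
```

>>> move_arm(moves=[0,0,0.04,0,0.0,0,0,0.08,0,0.0,0,0,0.12,0,0.0,-0.01,-0.04,0.12,0,0.0,-0.02,-0.08,0.12,0,0.0,-0.03,-0.12,0.12,0,0.0,-0.04,-0.16,0.12,0,0.0,-0.05,-0.2,0.12,0,0.0,-0.059,-0.228,0.11,0,0.0,-0.059,-0.228,0.08,0,0.0,-0.059,-0.228,0.055,0,0.0,-0.059,-0.228,0.055,0,0.0])

```text
clock: 24.55
tcp_pos: [0.4759, 0.088, 0.0486]
orientation: [-0.003, -0.071, 0.997, 0.0]
wrist_force: [-0.3, 0.3, 1.0]
finger_gap: 0.0168
grip_force: 40.6
```

>>> move_arm(moves=[0,0,-0.005,0,0.0,0,0,-0.005,0,0.04,0,0,-0.005,0,0.04,0,0,-0.005,0,0.04,0,0,0.03,0,0.04,0,0,0.065,0,0.04,0.005,0.03,0.1,0,0.04,0.005,0.07,0.1,0,0.04,0.005,0.11,0.12,0,0.04,0.005,0.15,0.15,0,0.04,0.005,0.15,0.16,0,0.04])

```text
clock: 25.47
tcp_pos: [0.4848, 0.2435, 0.2152]
orientation: [0.002, -0.074, 0.997, 0.001]
wrist_force: [1.1, -0.4, 0.5]
finger_gap: 0.0397
grip_force: 0.0
```

```bash
python3 top.py
```

```text
[0.4864 0.2441 0.2185] [ 0.004 -0.074  0.997  0.002] 25.5167 [0.414 0.232 0.376]
[107.8 173.9] 389 [ 10 179 178] z.02 [0.5034 0.0782] [29.1, 15.3, 29.7]
[131.9 192.6] 357 [ 10 179 181] z.02 [0.5186 0.1017] [15.2, 27.0, 53.1]
[ 89.2 199.2] 417 [ 10 184 174] z.02 [0.5314 0.0606] [27.9, 16.9, 60.3]
[346.6 193. ] 175 [  9 120 108] z.02 [0.4883 0.3089] [14.0, 14.0, 90.0]
[397.9 197.7] 298 [ 10 132 104] z.02 [0.4855 0.3596] [23.0, 16.0, 90.0]
[350.3 202.9] 45 [  9 116 108] z.02 [0.4976 0.3144] [7.0, 7.0, 90.0]
[124.7 214.4] 658 [ 10 180 166] z.02 [0.5419 0.0955] [21.0, 43.0, 90.0]
grey [    0    99   179   171 21872] rect centre z.012 [0.5184 0.0565] ellipse [array([ 84.3, 182.2]), array([168.7, 191.6])] z.09 [0.4951 0.0906] [170.0, 178.0, 90.0]
grey [  267   165   159   154 15238] rect centre z.012 [0.541  0.3195] ellipse [array([343.7, 219.2]), array([169.8, 198.8])] z.09 [0.4952 0.2957] [158.1, 152.7, 0.5]
grey [ 277  325   71   67 3448] rect centre z.012 [0.6873 0.3067] ellipse [array([312.1, 357.9]), array([65.6, 70.6])] z.09 [0.6278 0.293 ] [66.7, 65.5, 69.9]
```

```bash
cat > inm.py <<'E'
from h import *
d=cam('wrist'); h=cv2.cvtColor(d['img'],cv2.COLOR_BGR2HSV)
th=np.linspace(0,2*np.pi,60); p=proj(d,np.c_[.5+.058*np.cos(th),.088+.058*np.sin(th),0*th+.09]); m=np.zeros(h.shape[:2],np.uint8); cv2.fillPoly(m,[p.astype(np.int32)],1)
q=((m>0)&(h[...,1]>80)).astype(np.uint8); q=cv2.morphologyEx(q,cv2.MORPH_OPEN,np.ones((3,3)))
c,l,s,ce=cv2.connectedComponentsWithStats(q)
for i in range(1,c):
    if s[i,4]>20: print(ce[i].astype(int),s[i].tolist(),h[l==i].mean(0).astype(int),ray(d,ce[i],.022)[:2].round(3))
E
python3 inm.py
```

```text
[133 151] [122, 138, 26, 27, 498] [ 11 146  92] [0.481 0.103]
[108 170] [94, 160, 29, 22, 434] [ 10 171 173] [0.503 0.079]
[132 189] [120, 178, 26, 23, 406] [ 10 170 175] [0.518 0.103]
[ 89 195] [78, 182, 25, 28, 471] [ 10 174 167] [0.531 0.062]
[125 210] [103, 201, 46, 22, 758] [ 10 170 159] [0.541 0.097]
```

>>> move_arm(moves=[0.004,0.035,-0.02,0,0.04,0.008,0.0705,-0.05,0,0.04,0.008,0.0705,-0.09,0,0.04,0.008,0.0705,-0.13,0,0.04,0.008,0.0705,-0.17,0,0.04,0.008,0.0705,-0.2,0,0.04,0.008,0.0705,-0.215,0,0.04,0.008,0.0705,-0.215,0,0.04,0.008,0.0705,-0.215,0,0.0,0.008,0.0705,-0.215,0,0.0,0.008,0.0705,-0.215,0,0.0,0.008,0.0705,-0.215,0,0.0])

```text
clock: 26.57
tcp_pos: [0.4929, 0.3094, -0.0025]
orientation: [0.0, -0.072, 0.997, 0.0]
wrist_force: [-0.0, 0.0, 0.0]
finger_gap: 0.0167
grip_force: 40.8
```

>>> move_arm(moves=[0,0,0.0,0,0.0,0,0,0.04,0,0.0,0,0,0.08,0,0.0,-0.005,-0.02,0.12,0,0.0,-0.01,-0.06,0.12,0,0.0,-0.013,-0.1,0.12,0,0.0,-0.015,-0.14,0.12,0,0.0,-0.015,-0.18,0.12,0,0.0,-0.015,-0.21,0.12,0,0.0,-0.015,-0.235,0.11,0,0.0,-0.015,-0.235,0.08,0,0.0,-0.015,-0.235,0.05,0,0.0])

```text
clock: 27.57
tcp_pos: [0.4797, 0.0727, 0.0482]
orientation: [0.003, -0.07, 0.998, -0.0]
wrist_force: [-0.9, -0.1, -1.3]
finger_gap: 0.0166
grip_force: 40.5
```

>>> move_arm(moves=[0,0,0,0,0.0,0,0,0,0,0.04,0,0,0,0,0.04,0,0,0,0,0.04,0,0,0.035,0,0.04,0,0,0.07,0,0.04,0.008,0.035,0.1,0,0.04,0.008,0.075,0.1,0,0.04,0.008,0.115,0.12,0,0.04,0.008,0.155,0.15,0,0.04,0.008,0.1705,0.165,0,0.04,0.008,0.1705,0.165,0,0.04])

```text
clock: 28.57
tcp_pos: [0.488, 0.2508, 0.2189]
orientation: [0.005, -0.075, 0.997, 0.002]
wrist_force: [0.7, 0.0, 0.2]
finger_gap: 0.0402
grip_force: 0.0
```

```bash
python3 inm.py; python3 top.py | grep -v grey
```

```text
[ 92 141] [81, 128, 24, 28, 641] [ 11 158  83] [0.48  0.071]
[126 148] [115, 134, 26, 28, 497] [ 11 154  92] [0.481 0.102]
[ 99 173] [85, 164, 30, 21, 441] [ 10 173 169] [0.51  0.077]
[125 186] [113, 175, 26, 23, 412] [ 10 171 175] [0.518 0.103]
[ 82 192] [71, 179, 25, 28, 479] [ 10 174 166] [0.531 0.062]
[118 207] [96, 198, 46, 22, 765] [ 10 171 159] [0.541 0.097]
[0.4864 0.2467 0.2146] [ 0.002 -0.074  0.997  0.   ] 28.6667 [0.416 0.237 0.377]
[101.1 175.8] 395 [ 10 181 172] z.02 [0.5102 0.0762] [29.5, 15.2, 22.6]
[127.5 188.4] 357 [ 10 180 179] z.02 [0.519  0.1018] [15.2, 26.8, 53.1]
[ 84.7 194.7] 423 [ 10 183 173] z.02 [0.5316 0.0605] [27.7, 17.0, 63.4]
[393.5 193.5] 310 [ 10 130 105] z.02 [0.4857 0.3598] [23.0, 15.0, 90.0]
[120.5 209.8] 650 [ 10 181 166] z.02 [0.5419 0.0956] [20.0, 43.0, 90.0]
```

>>> move_arm(moves=[0,0.04,-0.02,0,0.04,0,0.08,-0.04,0,0.04,0,0.114,-0.06,0,0.04,0,0.114,-0.1,0,0.04,0,0.114,-0.14,0,0.04,0,0.114,-0.18,0,0.04,0,0.114,-0.205,0,0.04,0,0.114,-0.215,0,0.04,0,0.114,-0.215,0,0.04,0,0.114,-0.215,0,0.0,0,0.114,-0.215,0,0.0,0,0.114,-0.215,0,0.0])

```text
clock: 29.67
tcp_pos: [0.4866, 0.3589, -0.0016]
orientation: [0.001, -0.072, 0.997, 0.0]
wrist_force: [0.9, 0.0, -0.5]
finger_gap: 0.0167
grip_force: 40.9
```

>>> move_arm(moves=[0,0,0.0,0,0.0,0,0,0.04,0,0.0,0,0,0.08,0,0.0,0.003,-0.02,0.12,0,0.0,0.006,-0.06,0.12,0,0.0,0.01,-0.1,0.12,0,0.0,0.013,-0.14,0.12,0,0.0,0.013,-0.18,0.12,0,0.0,0.013,-0.22,0.12,0,0.0,0.013,-0.247,0.11,0,0.0,0.013,-0.247,0.08,0,0.0,0.013,-0.247,0.06,0,0.0])

```text
clock: 30.67
tcp_pos: [0.4992, 0.1099, 0.057]
orientation: [0.001, -0.07, 0.998, 0.0]
wrist_force: [-0.5, -0.2, -0.0]
finger_gap: 0.0162
grip_force: 40.4
```

>>> move_arm(moves=[0,0,-0.003,0,0.0,0,0,-0.003,0,0.027,0,0,-0.003,0,0.027,0,0,-0.003,0,0.027,0,0,0.035,0,0.027,0,0,0.075,0,0.027,0,0,0.115,0,0.027,0,-0.04,0.14,0,0.04,0,-0.08,0.17,0,0.04,0,-0.11,0.18,0,0.04,0,-0.11,0.18,0,0.04,0,-0.11,0.18,0,0.04])

```text
clock: 31.67
tcp_pos: [0.5001, 0.0003, 0.24]
orientation: [0.003, -0.07, 0.998, -0.001]
wrist_force: [-1.0, 0.4, -0.4]
finger_gap: 0.04
grip_force: 0.0
```

```bash
python3 inm.py; python3 top.py; python3 - <<'E'
from h import *
# pestle & mat from scene/side: dark-brown pestle, mat grey
for n in('scene','side'):
    d=cam(n); h=cv2.cvtColor(d['img'],cv2.COLOR_BGR2HSV); x,y=proj(d,[.574,-.337,.08])[0].astype(int)
    m=((h[...,1]>130)&(h[...,0]<13)&(h[...,2]<150)).astype(np.uint8); mm=np.zeros_like(m); mm[y-50:y+50,x-30:x+30]=m[y-50:y+50,x-30:x+30]
    c,l,s,ce=cv2.connectedComponentsWithStats(mm); i=1+s[1:,4].argmax(); ys,xs=np.nonzero(l==i); print(n,s[i])
    for r in (ys.min()+3,ys.min()+10,ys.min()+18): 
        q=xs[ys==r]; print('  row',r,q.min(),q.max())
    top=(xs[ys<=ys.min()+3].mean(),ys.min()+2); bot=(xs[ys>=ys.max()-2].mean(),ys.max()); print('  top',top,ray(d,top,.154)[:2].round(4),'bot',bot, ray(d,bot,.004)[:2].round(4))
E
```

```text
[354 165] [344, 153, 22, 26, 445] [ 11 136 109] [0.48  0.072]
[395 182] [377, 158, 39, 51, 1031] [ 11 140  93] [0.492 0.118]
[352 194] [341, 185, 25, 20, 342] [ 10 162 191] [0.51  0.077]
[361 217] [326, 197, 64, 41, 1383] [ 10 163 181] [0.533 0.09 ]
[0.4987 0.0024 0.2377] [ 0.001 -0.072  0.997  0.   ] 31.7667 [ 0.429 -0.009  0.399]
[390.1 167.5] 32 [ 10 154 113] z.02 [0.4755 0.1102] [3.2, 9.8, 18.4]
[351.5 196. ] 303 [ 10 170 195] z.02 [0.5103 0.0771] [25.0, 13.4, 26.6]
[375.9 217. ] 579 [ 10 172 180] z.02 [0.5292 0.1071] [23.3, 39.4, 6.1]
[333.6 213.1] 292 [ 10 173 200] z.02 [0.5313 0.062 ] [23.7, 13.6, 71.6]
[356.3 226.4] 319 [ 10 173 190] z.02 [0.5424 0.0886] [24.8, 14.3, 9.5]
grey [  301   127   160   192 16701] rect centre z.012 [0.5201 0.106 ] ellipse [array([377.6, 217.6]), array([155.8, 195.8])] z.09 [0.511  0.0873] [151.9, 175.9, 52.3]
grey [  95  131  109  185 9935] rect centre z.012 [ 0.5781 -0.1255] ellipse [array([141.7, 225.3]), array([124.3, 185.4])] z.09 [ 0.5468 -0.1145] [98.7, 179.5, 13.9]
grey [ 479  181   81   93 6894] rect centre z.012 [0.5204 0.2665] ellipse [array([521.8, 245.3]), array([ 80.3, 222.6])] z.09 [0.518  0.2189] [92.0, 80.0, 90.0]
scene [164 272  20  43 270]
  row 275 164 171
  row 282 166 174
  row 290 170 175
  top (np.float64(167.69565217391303), np.int64(274)) [ 0.5831 -0.3447] bot (np.float64(176.75), np.int64(314)) [ 0.576  -0.3458]
side [328 140  12  39 174]
  row 143 339 339
  row 150 336 338
  row 158 335 337
  top (np.float64(338.2857142857143), np.int64(142)) [ 0.5513 -0.2845] bot (np.float64(332.7), np.int64(178)) [ 0.5662 -0.3272]
```

>>> move_arm(moves=[0.008,-0.038,0,0,0.06,0.016,-0.076,0,0,0.06,0.024,-0.114,0,0,0.06,0.032,-0.152,0,0,0.06,0.04,-0.19,0,0,0.06,0.048,-0.228,0,0,0.06,0.056,-0.266,0,0,0.06,0.064,-0.304,0,0,0.06,0.0735,-0.339,0,0,0.06,0.0735,-0.339,0,0,0.06,0.0735,-0.339,0,0,0.06,0.0735,-0.339,0,0,0.06])

```text
clock: 32.87
tcp_pos: [0.5722, -0.3354, 0.2358]
orientation: [-0.001, -0.073, 0.997, 0.001]
wrist_force: [-0.6, -0.2, 0.6]
finger_gap: 0.0599
grip_force: 0.0
```

```bash
cat > pes.py <<'E'
from h import *
d=cam('wrist'); h=cv2.cvtColor(d['img'],cv2.COLOR_BGR2HSV); cv2.imwrite('pics/pes.png',d['img']); s=env.get_state(); t=s['tcp_pos']; print(t.round(4),s['orientation'].round(3),d['C'].round(3))
m=((h[...,0]<13)&(h[...,1]>125)&(h[...,2]<150)&(h[...,2]>25)).astype(np.uint8); m=cv2.morphologyEx(m,cv2.MORPH_OPEN,np.ones((3,3))); c,l,st,ce=cv2.connectedComponentsWithStats(m)
for i in range(1,c):
    if st[i,4]>150:
        print('brown',st[i],ce[i].round(),h[l==i].mean(0).astype(int))
        ys,xs=np.nonzero(l==i)
        for r in np.linspace(ys.min()+2,ys.max()-2,8).astype(int): q=xs[ys==r]; print('   ',r,q.min(),q.max())
print('exp top',proj(d,[.572,-.337,.154]),'bot',proj(d,[.572,-.337,.004]),'tcp axis',proj(d,t+[0,0,.036]),proj(d,[t[0],t[1],.154]),proj(d,[t[0],t[1],.004]))
g=((h[...,1]<60)&(h[...,2]>60)).astype(np.uint8); c,l,st,ce=cv2.connectedComponentsWithStats(g)
for i in range(1,c):
    if st[i,4]>2500:
        cn=max(cv2.findContours((l==i).astype(np.uint8),0,2)[0],key=cv2.contourArea); q=cv2.approxPolyDP(cv2.convexHull(cn),8,True)[:,0]
        print('grey',st[i],[ (u.tolist(),ray(d,u,.004)[:2].round(4).tolist()) for u in q])
E
python3 pes.py
```

```text
[ 0.5722 -0.335   0.2365] [-0.001 -0.073  0.997  0.001] [ 0.502 -0.347  0.397]
exp top [[279.05725405 213.12364689]] bot [[279.3282585  173.77877198]] tcp axis [[283.65770284 303.15876369]] [[281.92115748 213.79184058]] [[281.15217011 174.21784693]]
grey [  403   106   122   191 10817] [([522, 107], [0.4692, -0.104]), ([523, 257], [0.6266, -0.05]), ([514, 278], [0.6532, -0.0519]), ([471, 296], [0.6827, -0.0944]), ([404, 268], [0.6592, -0.1805]), ([429, 188], [0.5642, -0.1759])]
grey [ 220  118  115  114 6413] [([244, 118], [0.5204, -0.3808]), ([334, 146], [0.535, -0.285]), ([304, 231], [0.6315, -0.3008]), ([220, 205], [0.6151, -0.3958])]
grey [   0  308  126   68 3169] [([0, 375], [0.8731, -0.6456]), ([0, 308], [0.7773, -0.6397]), ([125, 322], [0.7752, -0.4936])]
```

```bash
python3 - <<'E'
import cv2,numpy as np
h=cv2.cvtColor(cv2.imread('pics/pes.png'),cv2.COLOR_BGR2HSV)
for r in range(160,260,6): print(r,' '.join('%d/%d/%d'%tuple(h[r,c]) for c in range(255,306,5)))
E
```

```text
160 19/34/83 17/42/86 14/33/84 14/172/71 12/154/73 14/177/75 12/143/73 13/53/87 16/34/83 11/38/95 15/40/89
166 17/47/87 15/40/89 12/157/73 10/147/73 14/188/72 14/182/73 11/171/73 13/161/68 14/48/91 11/40/89 14/40/83
172 11/31/91 13/46/88 12/147/71 12/156/67 11/190/71 11/154/78 13/163/69 13/159/72 14/85/78 14/48/91 17/45/90
178 18/44/86 12/87/76 11/152/67 14/177/72 15/171/70 13/171/73 13/185/69 11/139/68 13/137/67 16/50/96 15/45/91
184 15/42/97 12/70/80 13/191/60 12/154/73 15/180/71 11/164/73 13/154/71 16/204/60 13/120/66 15/43/96 14/42/91
190 17/39/92 13/38/93 12/166/69 13/159/77 14/161/73 13/186/67 13/157/70 12/160/67 18/42/91 15/52/89 15/44/93
196 14/39/85 13/51/90 11/138/74 12/169/77 12/178/79 14/167/81 12/152/77 15/154/71 15/48/96 17/48/96 20/55/84
202 13/49/83 19/45/91 14/178/76 13/189/96 13/172/113 14/186/103 12/169/92 13/162/77 13/49/94 16/47/93 16/48/102
208 13/46/89 11/45/91 13/170/90 13/186/114 13/180/115 13/180/109 13/180/109 11/170/81 15/38/135 17/47/108 15/47/98
214 13/44/93 13/43/96 12/166/86 15/190/110 14/182/109 14/183/106 12/175/111 13/154/83 15/39/143 18/38/160 18/4
[... 167 characters left out ...]
/167 15/147/219 14/129/204 15/70/163 14/42/151 17/39/152 21/38/155 18/42/153
232 14/139/128 15/140/131 15/147/189 15/148/217 16/147/213 15/146/213 15/146/215 15/149/216 15/144/218 15/132/209 14/95/185
238 14/149/137 15/145/194 16/147/222 15/142/222 15/147/218 15/148/214 15/147/215 15/146/213 15/145/218 15/143/218 15/149/216
244 15/145/213 15/146/223 16/145/224 15/145/225 16/143/227 16/143/227 16/139/228 17/142/226 16/139/225 15/145/222 15/143/217
250 15/146/212 15/149/218 15/145/221 15/148/221 15/149/218 15/144/219 15/146/220 16/147/220 15/147/222 16/148/225 15/147/225
256 15/148/212 15/145/217 15/143/219 15/147/220 16/148/220 15/147/219 15/148/216 15/147/211 15/145/215 15/148/214 15/143/221
```

>>> move_arm(moves=[-0.001,-0.001,-0.03,0,0.06,-0.001,-0.001,-0.065,0,0.06,-0.001,-0.001,-0.1,0,0.06,-0.001,-0.001,-0.13,0,0.06,-0.001,-0.001,-0.15,0,0.06,-0.001,-0.001,-0.155,0,0.06,-0.001,-0.001,-0.155,0,0.06,-0.001,-0.001,-0.155,0,0.0,-0.001,-0.001,-0.155,0,0.0,-0.001,-0.001,-0.155,0,0.0,-0.001,-0.001,-0.155,0,0.0,-0.001,-0.001,-0.155,0,0.0], newtons=100)

```text
clock: 33.92
tcp_pos: [0.5723, -0.3385, 0.0848]
orientation: [0.002, -0.072, 0.997, -0.001]
wrist_force: [-0.5, 2.3, 6.0]
finger_gap: 0.0197
grip_force: 97.3
```

>>> move_arm(moves=[0,0,0,0,0.0,0,0,0.03,0,0.0,0,0,0.06,0,0.0,0,0,0.09,0,0.0,0,0,0.12,0,0.0,0,0,0.14,0,0.0,0,0,0.14,0,0.0])

```text
clock: 34.5
tcp_pos: [0.573, -0.3397, 0.2287]
orientation: [0.004, -0.072, 0.997, -0.003]
wrist_force: [1.2, -0.3, -0.8]
finger_gap: 0.0197
grip_force: 98.1
```

```bash
cat > pv.py <<'E'
from h import *
# pestle tilt: midline of brown region in scene & side below the fingers
s=env.get_state(); t=s['tcp_pos']; print(t.round(4),s['finger_gap'],s['wrist_force'].round(1))
for n in('scene','side'):
    d=cam(n); h=cv2.cvtColor(d['img'],cv2.COLOR_BGR2HSV)
    a=proj(d,t+[0,0,.036-.03])[0]; b=proj(d,t+[0,0,.036-.114])[0]
    mm=((h[...,0]<=14)&(h[...,1]>120)&(h[...,2]<125)&(h[...,2]>30))
    m=((h[...,1]>150)&(h[...,0]<14)&(h[...,2]<140)&(h[...,2]>30))
    out=[]
    for r in np.linspace(a[1],b[1]+6,8).astype(int):
        xc=int(a[0]+(b[0]-a[0])*(r-a[1])/(b[1]-a[1])); q=np.flatnonzero(m[r,xc-14:xc+15])+xc-14; out.append((int(r),int(q.min()) if len(q) else 0,int(q.max()) if len(q) else 0,len(q),xc))
    print(n,'exp grip-30mm',a.round(1),'exp tip',b.round(1),out)
    cv2.imwrite(f'pics/pv_{n}.png',d['img'])
E
python3 pv.py
```

```text
[ 0.573  -0.3397  0.2287] 0.01971278265439401 [ 1.2 -0.3 -0.8]
scene exp grip-30mm [158.4 242.8] exp tip [166.3 270.8] [(242, 159, 163, 3, 158), (247, 156, 162, 7, 159), (252, 156, 166, 9, 161), (257, 157, 170, 11, 162), (262, 156, 172, 13, 163), (267, 157, 172, 12, 165), (271, 158, 174, 15, 166), (276, 161, 170, 8, 167)]
side exp grip-30mm [339.5 107.2] exp tip [336.5 134. ] [(107, 0, 0, 0, 339), (111, 337, 343, 7, 339), (116, 337, 342, 6, 338), (121, 336, 342, 7, 337), (125, 334, 343, 10, 337), (130, 333, 343, 11, 336), (135, 333, 342, 10, 336), (139, 0, 0, 0, 335)]
```

>>> move_arm(moves=[-0.003,0.02,0,0,0.0,-0.01,0.06,0,0,0.0,-0.017,0.1,0,0,0.0,-0.023,0.14,0,0,0.0,-0.03,0.18,0,0,0.0,-0.037,0.22,0,0,0.0,-0.043,0.26,0,0,0.0,-0.05,0.3,0,0,0.0,-0.057,0.34,0,0,0.0,-0.063,0.38,0,0,0.0,-0.07,0.41,0,0,0.0,-0.07,0.426,0,0,0.0])

```text
clock: 35.6
tcp_pos: [0.4978, 0.0913, 0.2201]
orientation: [-0.002, -0.074, 0.997, 0.001]
wrist_force: [-0.1, -0.5, -2.2]
finger_gap: 0.02
grip_force: 98.4
```

```bash
python3 inm.py; python3 pv.py; python3 - <<'E'
from h import *
for n in('scene','side'):
    d=cam(n); a=d['img']; f=cv2.imread(f'pics/{n}0.png'); h=cv2.cvtColor(a,cv2.COLOR_BGR2HSV)
    m=((h[...,1]<75)&(h[...,2]>40)).astype(np.uint8); p=proj(d,[.502,.088,.0])[0].astype(int)
    # left/right extents of mortar at rows near the rim's widest line
    R=proj(d,[.502,.088,.09])[0].astype(int)
    for r in (R[1]-2,R[1]+2,R[1]+8):
        q=np.flatnonzero(m[r,R[0]-45:R[0]+45])+R[0]-45; h0=cv2.cvtColor(f,cv2.COLOR_BGR2HSV); q0=np.flatnonzero((h0[r,R[0]-45:R[0]+45,1]<75))+R[0]-45; print(n,r,q.min(),q.max(),'was',q0.min(),q0.max())
E
```

```text
[262 159] [253, 145, 21, 29, 483] [ 11 128  82] [0.48  0.071]
[282 215] [237, 152, 91, 114, 5546] [ 12 155  87] [0.532 0.098]
[0.4985 0.0926 0.2202] 0.019905893646480214 [ 0.2  2.1 -1.7]
scene exp grip-30mm [274.2 122.8] exp tip [274.2 150.4] [(122, 0, 0, 0, 274), (127, 271, 275, 4, 274), (132, 271, 276, 5, 274), (137, 270, 278, 5, 274), (142, 268, 276, 7, 274), (146, 269, 279, 9, 274), (151, 271, 278, 7, 274), (156, 0, 0, 0, 274)]
side exp grip-30mm [313.5 192. ] exp tip [310.8 224.4] [(191, 319, 319, 1, 313), (197, 310, 318, 9, 313), (202, 310, 318, 9, 312), (208, 308, 319, 12, 312), (213, 306, 320, 15, 311), (219, 306, 320, 15, 311), (224, 305, 319, 15, 310), (230, 0, 0, 0, 310)]
scene 165 250 318 was 249 318
scene 169 249 318 was 248 318
scene 175 251 298 was 250 298
side 239 279 338 was 279 338
side 243 279 339 was 279 340
side 249 280 339 was 280 339
```

>>> move_arm(moves=[0,0,-0.03,0,0.0,0,0,-0.06,0,0.0,0,0,-0.085,0,0.0,0,0,-0.1,0,0.0,0,0,-0.108,0,0.0,0,0,-0.108,0,0.0,0,0,-0.108,0,0.0])

```text
clock: 36.43
tcp_pos: [0.5014, 0.0871, 0.1144]
orientation: [-0.0, -0.071, 0.997, -0.0]
wrist_force: [0.7, 0.2, -1.5]
finger_gap: 0.0198
grip_force: 99.4
```

>>> move_arm(moves=[0,0,-0.004,0,0.0,0,0,-0.004,0,0.0,0,0,-0.004,0,0.0,0,0,-0.004,0,0.0,0,0,-0.004,0,0.0,0,0,-0.004,0,0.0,0,0,-0.004,0,0.0,0,0,-0.004,0,0.0])

```text
clock: 37.1
tcp_pos: [0.5015, 0.0881, 0.1107]
orientation: [0.001, -0.072, 0.997, 0.0]
wrist_force: [0.4, 0.0, 1.6]
finger_gap: 0.0202
grip_force: 99.2
```

>>> move_arm(moves=[0,0,0.03,0,0.0,0,0,0.065,0,0.0,0,0,0.1,0,0.0,0,0,0.115,0,0.0,0.005,-0.03,0.115,0,0.0,0.012,-0.07,0.115,0,0.0,0.019,-0.11,0.115,0,0.0,0.026,-0.15,0.115,0,0.0,0.033,-0.19,0.115,0,0.0,0.04,-0.23,0.115,0,0.0,0.047,-0.27,0.115,0,0.0,0.054,-0.31,0.115,0,0.0])

```text
clock: 38.1
tcp_pos: [0.5548, -0.2238, 0.2248]
orientation: [-0.0, -0.072, 0.997, 0.0]
wrist_force: [0.9, 0.2, -1.8]
finger_gap: 0.02
grip_force: 98.6
```

>>> move_arm(moves=[0.007,-0.04,0,0,0.0,0.014,-0.08,0,0,0.0,0.02,-0.118,0,0,0.0,0.02,-0.118,0,0,0.0,0.02,-0.118,-0.03,0,0.0,0.02,-0.118,-0.06,0,0.0,0.02,-0.118,-0.09,0,0.0,0.02,-0.118,-0.115,0,0.0,0.02,-0.118,-0.13,0,0.0,0.02,-0.118,-0.138,0,0.0,0.02,-0.118,-0.138,0,0.0,0.02,-0.118,-0.138,0,0.0])

```text
clock: 39.1
tcp_pos: [0.5751, -0.3398, 0.0873]
orientation: [-0.0, -0.072, 0.997, 0.0]
wrist_force: [-0.3, 0.2, -3.1]
finger_gap: 0.0199
grip_force: 99.1
```

```bash
python3 pv.py; python3 inm.py
```

```text
[ 0.5751 -0.3398  0.0873] 0.01985382265153549 [-0.3  0.2 -3.1]
scene exp grip-30mm [171.8 288.3] exp tip [178.1 310.5] [(288, 173, 173, 1, 171), (292, 173, 176, 4, 172), (296, 172, 179, 7, 174), (300, 170, 181, 12, 175), (304, 169, 182, 11, 176), (308, 170, 184, 12, 177), (312, 171, 183, 8, 178), (316, 0, 0, 0, 179)]
side exp grip-30mm [334.  150.9] exp tip [331.4 174.1] [(150, 0, 0, 0, 334), (155, 332, 337, 6, 333), (159, 332, 336, 5, 333), (163, 330, 337, 8, 332), (167, 329, 337, 9, 332), (171, 328, 337, 10, 331), (175, 328, 336, 8, 331), (180, 0, 0, 0, 330)]
```

Lower the last 5–6 mm until contact.

>>> move_arm(moves=[0,0,-0.002,0,0.0,0,0,-0.004,0,0.0,0,0,-0.005,0,0.0,0,0,-0.005,0,0.0])

```text
clock: 39.58
tcp_pos: [0.5758, -0.3403, 0.0849]
orientation: [0.001, -0.072, 0.997, -0.001]
wrist_force: [-1.8, 2.7, 9.1]
finger_gap: 0.0197
grip_force: 100.7
```

>>> move_arm(moves=[0,0,0.001,0,0.021,0,0,0.001,0,0.023,0,0,0.001,0,0.03,0,0,0.001,0,0.06,0,0,0.001,0,0.06,0,0,0.001,0,0.06,0,0,0.03,0,0.06,0,0,0.07,0,0.06,0,0,0.11,0,0.06,0,0,0.15,0,0.06,0,0,0.155,0,0.06,0,0,0.155,0,0.06])

```text
clock: 40.58
tcp_pos: [0.5767, -0.3413, 0.2415]
orientation: [0.003, -0.072, 0.997, -0.003]
wrist_force: [-0.5, -0.1, -0.7]
finger_gap: 0.0601
grip_force: 0.0
```

>>> move_arm(moves=[-0.008,0.038,0,0,0.06,-0.016,0.076,0,0,0.06,-0.024,0.114,0,0,0.06,-0.032,0.152,0,0,0.06,-0.04,0.19,0,0,0.06,-0.048,0.228,0,0,0.06,-0.056,0.266,0,0,0.06,-0.064,0.304,0,0,0.06,-0.076,0.34,0,0,0.06,-0.076,0.34,0,0,0.06,-0.076,0.34,0,0,0.06])

```text
clock: 41.5
tcp_pos: [0.4976, 0.0019, 0.2359]
orientation: [-0.001, -0.074, 0.997, 0.0]
wrist_force: [0.9, -0.4, -0.3]
finger_gap: 0.0599
grip_force: 0.0
```

```bash
python3 inm.py; python3 - <<'E'
from h import *
w=cam('wrist')['img']; a=cam('scene')['img']; b=cam('side')['img']
c=np.zeros((600,800,3),np.uint8); c[:300,:400]=cv2.resize(w[60:330,150:510],(400,300)); c[300:600,:400]=cv2.resize(a[120:345,100:400],(400,300)); c[:600,400:800]=cv2.resize(b[80:395,210:420],(400,600)); cv2.imwrite('pics/fin.png',c)
E
```

```text
[352 169] [342, 157, 22, 27, 456] [ 11 137 106] [0.48  0.072]
[393 188] [375, 163, 40, 51, 1046] [ 11 141  90] [0.492 0.118]
[351 199] [339, 190, 25, 20, 345] [ 10 163 185] [0.51  0.077]
[359 222] [324, 202, 64, 41, 1404] [ 10 164 176] [0.533 0.09 ]
```

View pics/fin.png

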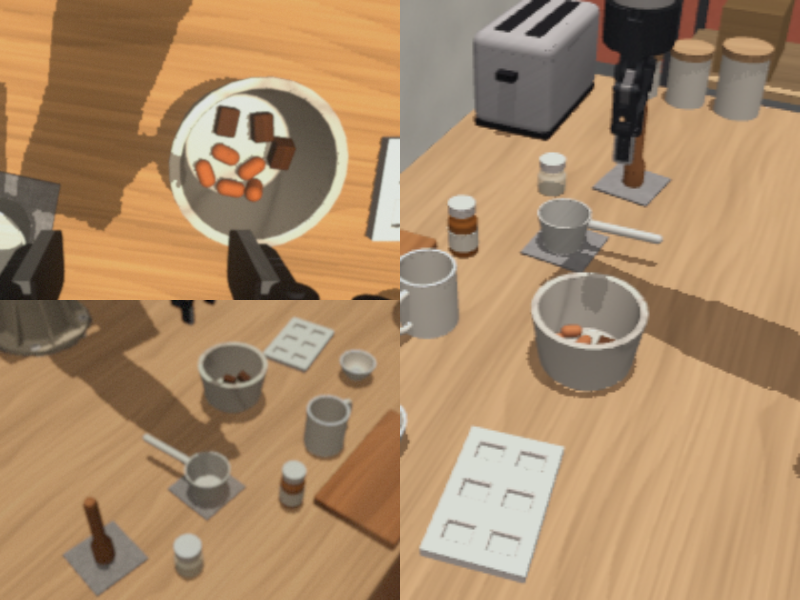

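The last picture shows three toffees and five pecans in the mortar (wrist view, around pixels 180–300, 105–205), an empty tray, and the cup and pestle upright on their mats.

```bash
python3 -c "
from workcell import env
print(env.hand_in())"
```

```text
the job is handed in; nothing more can be done
None
```

The job is handed in (the verdict wasn't shown): all five pecans and the three toffees are in the mortar, the cup is upright on its mat, and the pestle was dipped to about 33 mm above the table by my estimate (half depth is 51 mm) and stood back on its mat.

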